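# Grade raw amber against master stones and close the sample case

### The job

Grade the raw amber on the dark blue sorting pad: put each lump whose colour matches one of the master stones in the wooden sample case into the lane of that master stone, lying in the lane's free space in front of it. Leave the honey-yellow lumps, which match none of the masters, where they lie on the pad, and when the three are in, shut the case's lid fully.

Things in the scene. Friction and masses are not known exactly. Their poses are not given: they have to be found in the camera images.
- case: Fixed, felt-lined sample case of dark wood, 142 x 170 x 36 mm. Origin: centre of its underside; x points from the front wall to the hinged back wall, y along the hinge, z up. Walls 6 mm, inner floor at z = 5, rim at z = 36. Two dividers (4 mm thick, top at z = 24) make three lanes, each 130 mm long in x and 50 mm wide, middles at y = -54, 0, +54.
- case_lid (a joint): Lid hinge, rad: 0 shut, positive open, at most 2.15; starts at 1.85 to 2.1, leaning back past upright. The lid is a 10 mm wooden board, 142 mm from hinge line to free edge, 170 mm wide. Hinge line: along the case's y at case x = +71, z = 36 mm. The hinge is stiff: the lid stays where left; 1 to 2 N on its outer side near the free edge swings it over and down.
- master_cream: Master stone of the pale cream grade: a pale cream stone on a white 40 mm dish, fixed at the hinge end of one lane of the case (which lane varies). Origin: underside of the dish, on the inner floor, at case x = +43 mm, mid-lane; axes parallel to the case's. Stone and dish are 10 to 20 mm high; the lane is free from 22 to 108 mm in front of the origin (towards -x).
- master_orange: Master stone of the clear orange grade: a clear orange stone on a white 40 mm dish, fixed at the hinge end of one lane of the case (which lane varies). Origin: underside of the dish, on the inner floor, at case x = +43 mm, mid-lane; axes parallel to the case's. Stone and dish are 10 to 20 mm high; the lane is free from 22 to 108 mm in front of the origin (towards -x).
- master_brown: Master stone of the dark red-brown grade: a dark red-brown stone on a white 40 mm dish, fixed at the hinge end of one lane of the case (which lane varies). Origin: underside of the dish, on the inner floor, at case x = +43 mm, mid-lane; axes parallel to the case's. Stone and dish are 10 to 20 mm high; the lane is free from 22 to 108 mm in front of the origin (towards -x).
- lump_cream_mid (a point): Loose pale cream amber lump on the dark blue sorting pad (4 mm thick), 21 x 30 x 14 mm (x, y, z); the point is its centre, half-way up (7 mm above its underside). Grasp it across its narrow side, along its x axis.
- lump_orange_mid (a point): Loose clear orange amber lump on the dark blue sorting pad (4 mm thick), 20 x 30 x 13 mm (x, y, z); the point is its centre, half-way up (6.5 mm above its underside). Grasp it across its narrow side, along its x axis.
- lump_brown_mid (a point): Loose dark red-brown amber lump on the dark blue sorting pad (4 mm thick), 20 x 33 x 17 mm (x, y, z); the point is its centre, half-way up (8.5 mm above its underside). Grasp it across its narrow side, along its x axis.
- lump_honey_a_mid (a point): Loose honey-yellow amber lump on the sorting pad, 24 x 28 x 4 mm (x, y, z), of a colour that none of the master stones has: it stays where it is. The point is its centre, half-way up.
- lump_honey_b_mid (a point): Loose honey-yellow amber lump on the sorting pad, 23 x 25 x 10 mm (x, y, z), of a colour that none of the master stones has: it stays where it is. The point is its centre, half-way up.

How it is judged:
By the outcome, as a careful person would: the job done as asked, in the order asked, and still so for the second after the job is handed in, with the robot touching nothing.
It also fails if it takes over 104 s, if anything falls off the work surface, if the arm or the gripper's body presses on something with over 40 N, if the wrist force passes 120 N, or if a joint passes its speed limit or range.

### The arm

A 7-joint arm with a two-finger parallel gripper is mounted at the origin on a cart in front of the work surface, level with it; the furniture and walls round the work are solid. World frame = base frame: x ahead of the robot, y to its left, z up, the work surface at z = 0. Lengths are in m, angles in rad, forces in N, time in s.
With the tool pointing down it reaches from about 0.4 to 0.85 m from the base axis. Payload 10.4 kg.
Tool frame: the origin (TCP) lies between the finger pads; the fingertips stand 19 mm ahead of it and the grasp point (between the pads) is the TCP (manip.tip_reach is the z of the fingertips in the tool frame, in m); z points along the fingers, y is the direction in which the jaws open and shut (so a half turn about z gives the same grasp; the last joint's range is limited). The gripper opens to 85 mm and grips with 20 to 120 N. Pads are 22 mm wide; open, the fingers measure 114 mm over their backs; the gripper's body (76 mm by 85 mm) begins 54 mm behind the grasp point. The pads swing forward as they close: fully open they stand 13 mm farther back than shut.
Start: joints at [-1.326, 0.332, -0.065, 1.46, 0.022, 1.35, -0.088], TCP at [0.165, 0.603, 0.224] pointing down, gripper open.
Joint ranges: [-2.6, 2.6], [-0.5, 2.12], [-1.47, 1.34], [0.16, 2.42], [-1.27, 4.41], [0.06, 2.06], [-2.6, 2.6]. Speed limits (rad/s): [2.22, 2.22, 2.79, 2.79, 3.14, 3.14, 3.14].

### API

Orientations are given as a unit quaternion [x, y, z, w].
In Python, from workcell import sensors, cams, manip gives the robot as it stands.
- The arm moves only by the shell command python3 -m jog 'ROWS' [FORCE]. ROWS is JSON, a list of rows, each a list of 3 entries, a list of its own where there are three numbers: the shift along the world's x, y, z in m, then the turn, a rotation vector about the world's x, y, z in rad, then the opening in per cent of the stroke, from 0 (shut) to 100 (fully open). In form: [[[dx, dy, dz], [wx, wy, wz], grip], ...]. A call has 1 to 5 rows; each row shifts and turns the pose as measured when the row begins; what a row does not reach is not made up. A row lasts 1/8 s, in which the tool goes at most 62.5 mm and 10.7 degrees, less where a joint would pass 70% of its speed; a pose out of reach is approached as far as the arm can. A call with a gripper value outside its range is refused whole. The fingers move at their own pace and stop on an object; FORCE is the grip in N (left out, the last holds). Time passes only in rows, so rows that do not move let the fingers close. It gives the time, the measured TCP pose, the force and the opening at its end, in the units of the state.
- sensors.get_obs(): the state, without advancing time (a new reading comes with each control period).
- cams.camera(name): name is "side" or "top" or "wrist"; returns (picture, depth): 480x640x3 uint8, red, green, blue; 480x640 float32, m along the optical axis (not along the pixel's ray), 0 where there is no reading.
- cams.camera_model(name): a dict with "intrinsics" (3x3 intrinsics, pixels), "view" (4x4, takes a point from world to camera coordinates). Camera axes: x right, y down, z forward; pixel columns grow to the right and rows downward; lengths in m; the calibration is good to about 2 mm. The wrist camera is an equidistant fisheye: a pixel r from the principal point sees the ray r / f radians off the axis. A picture is of the moment at which its call begins: read the wrist's pose just before it. camera_model takes no time and is no camera call; for the wrist camera it gives the pose at the moment of the call.
- manip.hand_in(): hands the job in, once; it reports no verdict.
The state is a dict: "clock": time; "joint_pos": joint angles; "joint_velocities": joint speeds; "tau": joint torques, N m; "position": TCP position; "ee_rot": TCP orientation; "ft_force": force on the tool from outside, world axes, zero at the start; "torque": the same for the moment, N m; "grip_width": opening from 0.0 (shut) to 1.0 (fully open).
Only numpy, scipy, OpenCV 4.12 (cv2) and the standard library are available. Lean on these libraries where they do the work, as an engineer would, in place of code of your own. Each camera call takes 0.05 s, during which the arm holds its last target.

## Working session

There is one attempt and no reset: what is moved stays moved. The work goes in short steps, Python scripts to look and compute and a shell command to move; the robot and the scene stay as the last step left them, time stands still between calls to the robot, and variables do not carry over. Pictures are saved under pics/ and viewed, and the job is handed in when it is done.

```bash
ls; mkdir -p pics; python3 - <<'E'
from workcell import sensors,cams,manip
import cv2,numpy as np
o=sensors.get_obs();print(o, manip.tip_reach)
for n in ["side","top","wrist"]:
    m=cams.camera_model(n);print(n,np.round(m["intrinsics"],1).tolist(),np.round(m["view"],3).tolist())
    p,d=cams.camera(n);cv2.imwrite(f"pics/{n}0.png",p[:,:,::-1]);np.savez(f"{n}0.npz",p=p,d=d,K=m["intrinsics"],V=m["view"])
E
```

```text
pics
{'clock': 0.0, 'joint_pos': array([-1.32560785,  0.33285343, -0.06466741,  1.4609457 ,  0.02158846,
        1.34990232, -0.08850013]), 'joint_velocities': array([-7.28283246e-04, -6.78251766e-05, -1.97862409e-04, -1.35697254e-05,
       -5.33348765e-04,  2.40533292e-03, -3.67721718e-04]), 'tau': array([-2.41664375e-04, -6.25425982e+01,  4.91106219e-02, -3.91618860e+01,
        1.61394873e-02,  9.49028326e-03,  4.81498489e-05]), 'position': array([0.16529282, 0.6023433 , 0.22282528]), 'ee_rot': array([ 1.33500636e-01,  9.91048475e-01, -7.04318127e-04, -6.16425095e-05]), 'ft_force': array([ 0.07054788,  0.95270656, -0.83352139]), 'torque': array([ 0.01959861, -0.00403329,  0.06282518]), 'grip_width': 0.9975312906320621} 0.019
side [[482.0, 0.0, 320.1], [0.0, 482.0, 246.0], [0.0, 0.0, 1.0]] [[-0.999, 0.051, -0.008, 0.505], [0.034, 0.536, -0.844, 0.041], [-0.038, -0.843, -0.537, 0.927], [0.0, 0.0, 0.0, 1.0]]
top [[507.6, 0.0, 324.3], [0.0, 507.6, 235.5], [0.0, 0.0, 1.0]] [[-0.018, -1.0, -0.017, 0.025], [-0.996, 0.02, -0.092, 0.512], [0.092, 0.015, -0.996, 1.075], [0.0, 0.0, 0.0, 1.0]]
wrist [[371.6, 0.0, 323.7], [0.0, 371.6, 233.8], [0.0, 0.0, 1.0]] [[0.264, 0.965, -0.002, -0.625], [0.918, -0.25, 0.309, -0.041], [0.298, -0.084, -0.951, 0.381], [0.0, 0.0, 0.0, 1.0]]
```

View pics/top0.png

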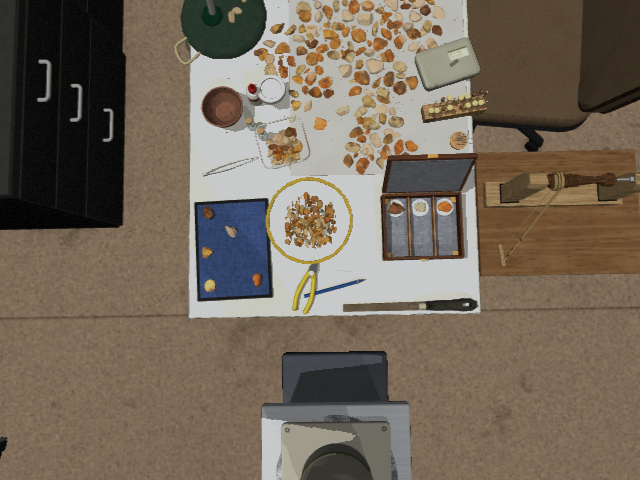

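View pics/side0.png

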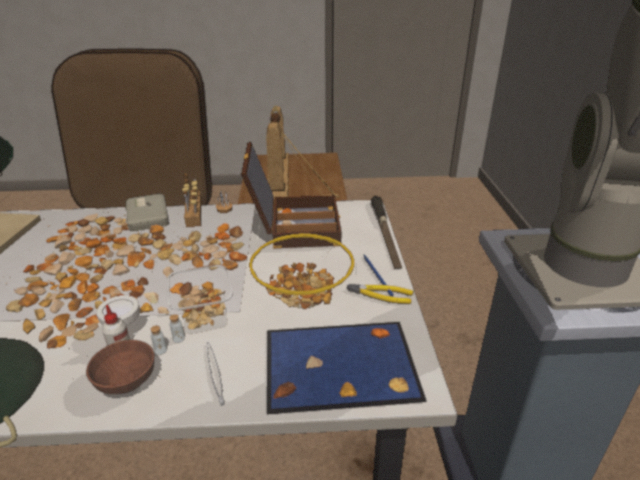

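View pics/wrist0.png

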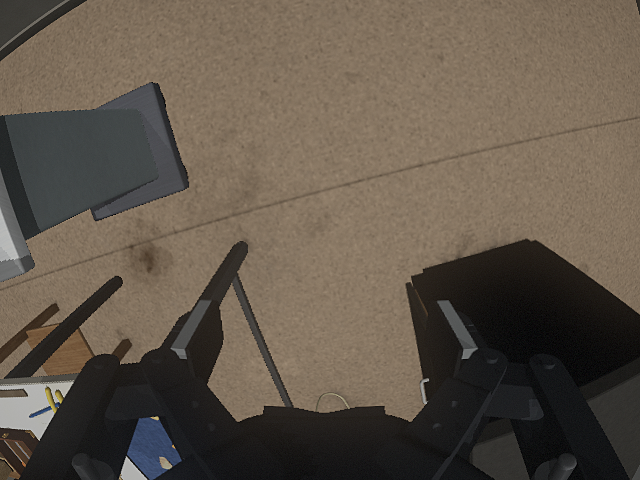

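The top view shows the pad with five lumps at about (209,213), (231,231), (207,252), (209,286) and (257,280). The case is at about (423,220), lid open, with masters brown, cream and orange from left to right. Next I'll zoom in and measure.

```bash
cat > h.py <<'E'
import numpy as np,cv2
def load(n):
    z=np.load(n);return z["p"],z["d"],z["K"],z["V"]
def deproj(d,K,V):
    v,u=np.mgrid[:d.shape[0],:d.shape[1]]
    X=np.stack([(u-K[0,2])/K[0,0]*d,(v-K[1,2])/K[1,1]*d,d],-1)
    return (X-V[:3,3])@V[:3,:3]
E
python3 - <<'E'
from h import *
for n,boxes in (("top0.npz",[(190,195,280,305),(370,145,490,270)]),("side0.npz",[(260,315,430,415),(230,140,350,250)])):
    p,d,K,V=load(n);W=deproj(d,K,V)
    ims=[cv2.resize(p[b[1]:b[3],b[0]:b[2]],(400,400),interpolation=cv2.INTER_CUBIC) for b in boxes]
    cv2.imwrite("pics/z_"+n[:3]+".png",np.hstack(ims)[:,:,::-1])
    # lumps on pad: non blue
    b=boxes[0]; hsv=cv2.cvtColor(p,cv2.COLOR_RGB2HSV)
    m=np.zeros(d.shape,np.uint8); m[b[1]:b[3],b[0]:b[2]]=1
    m&=((hsv[...,0]<40)&(hsv[...,2]>60)&(hsv[...,1]>40)).astype(np.uint8)
    k,L,st,c=cv2.connectedComponentsWithStats(m)
    for i in range(1,k):
        if 40<st[i,4]<700:
            q=W[L==i]; q=q[d[L==i]>0]; (cx,cy),(w,h),a=cv2.minAreaRect((q[:,:2]*1000).astype(np.float32))
            pc=np.linalg.eigh(np.cov(q[:,:2].T))[1][:,1]
            print(n,c[i].round(0),st[i,4],p[L==i].mean(0).round(),"ctr",round(cx,1),round(cy,1),"size",round(w,1),round(h,1),round(a),"pca",round(np.degrees(np.arctan2(pc[1],pc[0]))),"z",np.percentile(q[:,2],[5,50,98]).round(4), q[:,:2].mean(0).round(4))
E
```

```text
top0.npz [270. 223.] 230 [158. 136.  59.] ctr 535.5 126.8 size 117.2 34.7 2 pca -177 z [0.0028 0.073  0.0775] [0.538  0.1262]
top0.npz [208. 212.] 91 [98. 64. 40.] ctr 571.8 273.0 size 31.3 18.2 34 pca -159 z [0.006  0.016  0.0215] [0.5699 0.2706]
top0.npz [231. 231.] 76 [148. 130. 105.] ctr 527.1 221.7 size 23.5 18.7 72 pca -139 z [0.0044 0.0118 0.018 ] [0.5276 0.2197]
top0.npz [206. 252.] 91 [151. 115.  60.] ctr 482.7 273.9 size 22.4 24.0 1 pca 136 z [0.004  0.0101 0.0147] [0.4828 0.2747]
top0.npz [257. 279.] 92 [144.  84.  41.] ctr 420.3 163.9 size 18.8 28.3 89 pca -178 z [0.0074 0.0129 0.0184] [0.4212 0.1636]
top0.npz [210. 285.] 110 [180. 158.  99.] ctr 410.3 267.4 size 21.9 26.2 90 pca 168 z [0.0037 0.0073 0.0117] [0.4098 0.2677]
side0.npz [427. 322.] 84 [132. 112.  94.] ctr 187.9 -289.6 size 950.1 31.6 72 pca 71 z [-0.7503 -0.7446 -0.0047] [ 0.0859 -0.5971]
side0.npz [380. 332.] 133 [154.  89.  52.] ctr 419.7 161.1 size 26.3 28.2 5 pca -179 z [0.0025 0.0103 0.0142] [0.4201 0.1676]
side0.npz [313. 362.] 135 [154. 131. 108.] ctr 527.4 221.4 size 32.6 21.3 65 pca -139 z [0.0023 0.0094 0.0146] [0.5274 0.2243]
side0.npz [398. 385.] 227 [172. 137.  87.] ctr 409.3 268.1 size 26.5 29.0 4 pca 126 z [0.0021 0.005  0.0074] [0.409  0.2699]
side0.npz [284. 390.] 210 [104.  68.  51.] ctr 570.4 272.3 size 30.3 23.1 11 pca -164 z [0.0044 0.0129 0.0183] [0.5695 0.2763]
side0.npz [348. 390.] 192 [147. 108.  59.] ctr 481.5 272.2 size 28.9 23.8 86 pca 87 z [0.002  0.0082 0.0117] [0.482  0.2778]
```

```bash
python3 - <<'E'
from h import *
p,d,K,V=load("top0.npz");W=deproj(d,K,V)
def s(u,v): print((u,v),W[v,u].round(4), p[v,u])
for u,v in [(310,180),(268,220),(352,220),(340,260),(310,262),(310,265),(300,300),(335,290),(310,220),(222,105),(285,145),(260,150),(450,63),(455,105),(210,265),(240,270),(240,225),(300,150)]: s(u,v)
# height map
h=W[...,2]; h[d==0]=0
hm=(np.clip(h,0,.25)/.25*255).astype(np.uint8)
c=cv2.applyColorMap(hm,cv2.COLORMAP_JET)[130:330,180:500]
cv2.imwrite("pics/hm.png",cv2.resize(c,(800,500),interpolation=cv2.INTER_NEAREST))
for u in range(378,484,6): print(u,[int(1000*h[v,u]) for v in range(150,266,5)])
E
```

```text
(310, 180) [0.6243 0.0417 0.0756] [139 120  72]
(268, 220) [0.5428 0.1307 0.0702] [135 116  56]
(352, 220) [ 0.5391 -0.0439  0.071 ] [145 133  96]
(340, 260) [ 0.4598 -0.0184 -0.0015] [199 201 203]
(310, 262) [0.4537 0.0445 0.0728] [174 147  49]
(310, 265) [0.4495 0.0472 0.0141] [128 128 125]
(300, 300) [ 0.3738  0.0712 -0.0034] [200 202 203]
(335, 290) [ 0.3943 -0.006  -0.0031] [199 201 203]
(310, 220) [0.5471 0.0454 0.0207] [162 108  50]
(222, 105) [0.8147 0.2408 0.0063] [125  84  67]
(285, 145) [0.7066 0.0952 0.0515] [109  73  46]
(260, 150) [ 0.7113  0.1567 -0.0024] [198 199 199]
(450, 63) [ 0.8908 -0.2711  0.0265] [126 123 108]
(455, 105) [ 0.7934 -0.2772  0.0302] [106  82  55]
(210, 265) [0.4539 0.2669 0.0076] [ 52  68 106]
(240, 270) [0.4418 0.2015 0.0045] [ 51  68 105]
(240, 225) [0.5413 0.2013 0.0038] [ 56  77 118]
(300, 150) [0.6969 0.0636 0.044 ] [154 111  55]
378 [12, 4, 13, 4, 1, -4, -2, -1, -1, 2, 0, -2, 0, 0, 1, 3, 0, -1, -1, -2, -3, -1, -1, 0]
384 [12, 3, 6, 1, 3, 0, 92, 74, 52, 35, 36, 36, 40, 37, 35, 34, 35, 37, 33, 38, 31, 34, 4, -1]
390 [3, 167, 168, 148, 130, 115
[... 820 characters left out ...]
 -1]
444 [1, 170, 163, 147, 129, 110, 90, 66, 42, 0, 5, 13, 12, 12, 9, 8, 5, 3, 6, 4, 6, 7, 3, 0]
450 [0, 170, 165, 146, 126, 108, 89, 67, 48, 26, 10, 12, 6, 6, 5, 6, 5, 5, 7, 2, 2, 37, -1, 0]
456 [2, 171, 162, 144, 126, 109, 86, 65, 46, 26, 15, 14, 6, 10, 5, 6, 5, 3, 7, 4, 3, 33, 0, 0]
462 [6, 173, 162, 146, 127, 107, 87, 60, 0, 0, 0, -3, -1, -1, 35, 36, 35, 33, 35, 37, 38, 36, 0, 1]
468 [3, 169, 163, 147, 124, 106, 1, 0, -1, 2, 0, -1, -3, 2, 5, -2, -1, -2, 1, 1, 1, 0, -1, 2]
474 [-751, 173, 160, -4, -1, -2, -5, 0, 1, -1, 1, 3, 0, 0, 1, 0, 1, 1, 1, 1, -2, -1, -1, -1]
480 [-741, -18, -23, -19, -19, -20, -23, -19, -25, -16, -21, -21, -19, -18, -20, -23, -20, -17, -21, -19, -23, -20, -22, -19]
```

View pics/z_top.png

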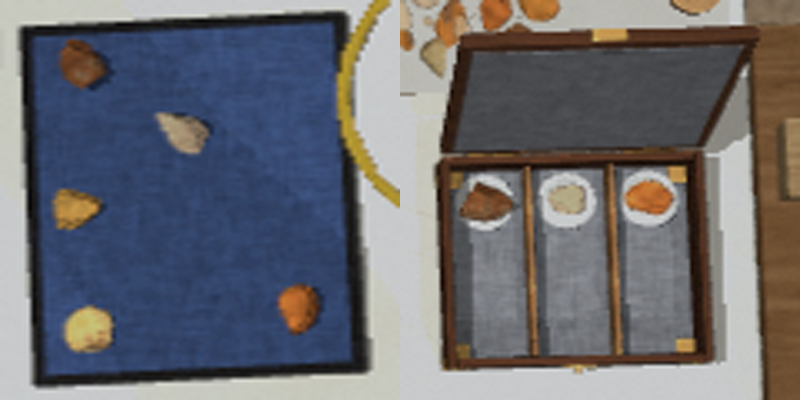

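View pics/z_sid.png

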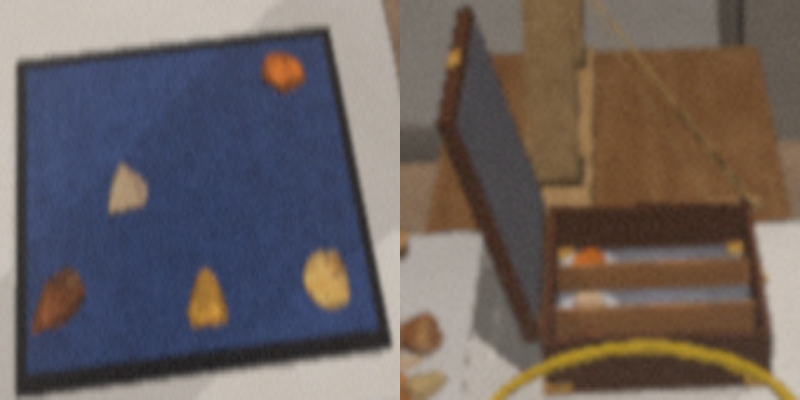

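```bash
python3 - <<'E'
from h import *
from workcell import cams,sensors
V=cams.camera_model("wrist")["view"];V=np.array(V)
print("cam pos",-V[:3,:3].T@V[:3,3],sensors.get_obs()["position"], "opt axis",V[2,:3],"right",V[0,:3])
p,d,K,V=load("top0.npz");W=deproj(d,K,V)
hsv=cv2.cvtColor(p,cv2.COLOR_RGB2HSV)
m=(W[...,2]>.030)&(W[...,2]<.042)&(W[...,0]<.61)&(d>0); m[:,:380]=0;m[:,470:]=0
q=W[m][:,:2];print(len(q));r=cv2.minAreaRect((q*1000).astype(np.float32));print(r,cv2.boxPoints(r))
p,d,K,V=load("side0.npz");W=deproj(d,K,V)
m=(W[...,2]>.030)&(W[...,2]<.042)&(d>0);m[:,:240]=0;m[:,345:]=0;m[:180]=0;m[232:]=0
q=W[m];print(len(q),q.min(0),q.max(0))
E
python3 -m jog '[[[0.05,-0.05,0],[0,0,0],100],[[0.05,-0.05,0],[0,0,0],100],[[0.05,-0.05,0],[0,0,0],100],[[0.05,-0.05,0.0],[0,0,0],100],[[0.05,-0.05,0.0],[0,0,0],100]]'
```

```text
cam pos [0.08938756 0.62392526 0.37363832] [0.16528239 0.60244163 0.22298495] opt axis [ 0.29765    -0.08339901 -0.95102528] right [ 0.26385156  0.96456121 -0.00200629]
950
((531.7723388671875, -196.144775390625), (149.69479370117188, 171.179443359375), 0.044746238738298416) [[ 456.85812 -110.61353]
 [ 456.9918  -281.7929 ]
 [ 606.6865  -281.67603]
 [ 606.55286 -110.49664]]
378 [ 0.45621087 -0.37284078  0.03000666] [ 0.6144359  -0.10640653  0.04193123]
clock: 0.78
position: [0.3855, 0.3781, 0.2213]
ee_rot: [0.129, 0.992, -0.001, -0.001]
ft_force: [1.3, 0.4, -0.7]
grip_width: 0.999
```

```bash
python3 -m jog '[[[0.05,-0.06,0.02],[0,0,0],100],[[0.05,-0.06,0.02],[0,0,0],100],[[0,0,0],[0,0,0],100],[[0,0,0],[0,0,0],100]]'; python3 - <<'E'
from h import *
from workcell import cams,sensors
m=cams.camera_model("wrist");p,d=cams.camera("wrist")
np.savez("w1.npz",p=p,d=d,K=m["intrinsics"],V=m["view"]);cv2.imwrite("pics/w1.png",p[:,:,::-1]);print(sensors.get_obs()["position"])
E
```

```text
clock: 1.27
position: [0.4655, 0.2799, 0.252]
ee_rot: [0.133, 0.991, -0.002, -0.001]
ft_force: [0.1, 0.5, -0.6]
grip_width: 1.0
[0.46570637 0.27963059 0.25207652]
```

View pics/w1.png

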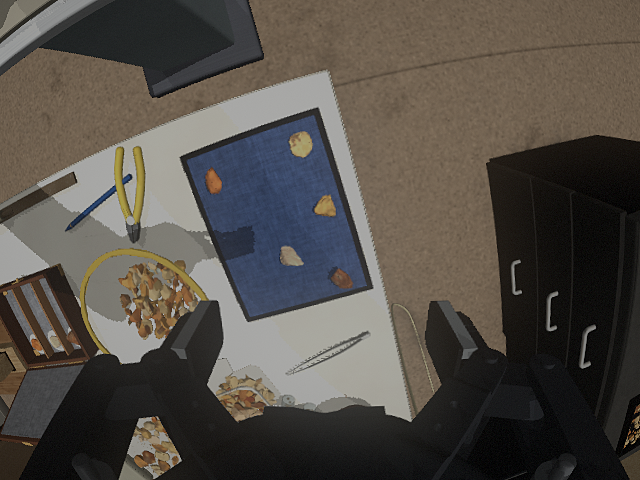

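The wrist view shows all five lumps: honey at (301,144) and (326,205), orange (213,181), cream (290,256) and brown (342,277). I'll segment them with the fisheye model.

```bash
cat >> h.py <<'E'
def fish(u,v,K,V,z):
    x=(np.asarray(u,float)-K[0,2])/K[0,0];y=(np.asarray(v,float)-K[1,2])/K[1,1];r=np.hypot(x,y)+1e-12
    D=np.stack([np.sin(r)*x/r,np.sin(r)*y/r,np.cos(r)],-1)@V[:3,:3]
    C=-V[:3,:3].T@V[:3,3]
    return C+D*((z-C[2])/D[...,2])[...,None]
def lumps(n,seeds,cropbox=None):
    p,d,K,V=load(n);hsv=cv2.cvtColor(p,cv2.COLOR_RGB2HSV)
    m=(((hsv[...,0]<40)|(hsv[...,0]>170))&(hsv[...,2]>50)&(hsv[...,1]>30)).astype(np.uint8)
    k,L,st,c=cv2.connectedComponentsWithStats(m)
    for name,(u,v),zm in seeds:
        i=L[v,u]; 
        if i==0: print(name,"no seg",p[v,u]);continue
        vv,uu=np.nonzero(L==i); q=fish(uu,vv,K,V,zm)[:,:2]*1000
        r=cv2.minAreaRect(q.astype(np.float32)); w,U=np.linalg.eigh(np.cov(q.T)); e=U[:,1]
        best=min(((np.ptp(q@[np.cos(a),np.sin(a)]),np.degrees(a)) for a in np.linspace(0,np.pi,90,endpoint=False)))
        print(name,st[i,4],"mean",q.mean(0).round(1),"rect",np.round(r[0],1),np.round(r[1],1),round(r[2]),"long axis deg",round(np.degrees(np.arctan2(e[1],e[0]))%180),"minwidth dir",np.round(best,1),p[L==i].mean(0).round())
        C=-V[:3,:3].T@V[:3,3]
E
python3 - <<'E'
from h import *
lumps("w1.npz",[("hA",(301,144),.006),("hB",(326,205),.009),("orange",(213,181),.0105),("cream",(290,256),.011),("brown",(342,277),.0125)])
p=load("w1.npz")[0];cv2.imwrite("pics/w1z.png",cv2.resize(p[100:330,170:390],None,fx=2.6,fy=2.6,interpolation=cv2.INTER_CUBIC)[:,:,::-1])
E
```

```text
hA 483 mean [409.7 268.5] rect [410.5 268.5] [24.3 27.4] 88 long axis deg 164 minwidth dir [24.3 88. ] [156. 140.  98.]
hB 347 mean [482.4 276. ] rect [481.1 275.6] [23.  23.5] 75 long axis deg 166 minwidth dir [22.7 96. ] [148. 121.  76.]
orange 316 mean [421.2 164.5] rect [421.1 163.6] [27.2 19.2] 19 long axis deg 176 minwidth dir [18.1 80. ] [138.  89.  56.]
cream 311 mean [527.7 221.9] rect [527.5 224. ] [26.2 22. ] 75 long axis deg 33 minwidth dir [ 20.8 110. ] [138. 126. 106.]
brown 280 mean [569.4 272.1] rect [570.4 272.5] [28.2 17.9] 27 long axis deg 30 minwidth dir [ 17.9 118. ] [102.  74.  59.]
```

View pics/w1z.png

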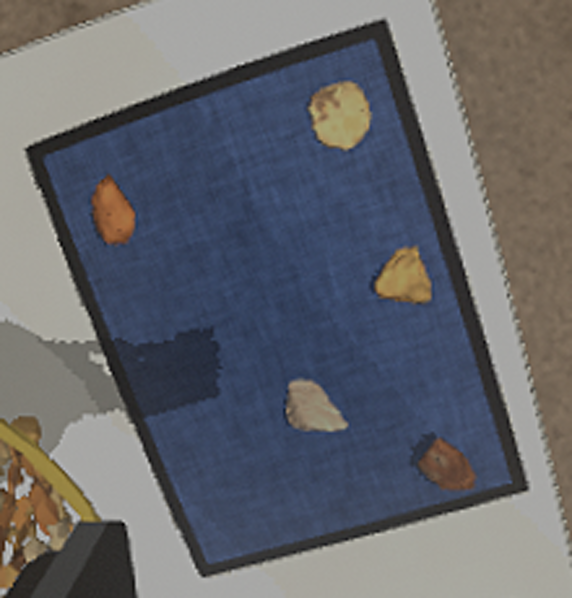

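```bash
python3 -m jog '[[[-0.015,-0.04,-0.04],[0,0,0.08],60],[[-0.015,-0.04,-0.04],[0,0,0.08],60],[[-0.015,-0.036,-0.04],[0,0,0],60],[[0,0,0],[0,0,0],60],[[0,0,0],[0,0,0],60]]'; python3 - <<'E'
from h import *
from workcell import cams,sensors
m=cams.camera_model("wrist");p,d=cams.camera("wrist")
np.savez("w2.npz",p=p,d=d,K=m["intrinsics"],V=m["view"]);cv2.imwrite("pics/w2.png",p[:,:,::-1]);o=sensors.get_obs();print(o["position"],o["ee_rot"],o["joint_pos"])
E
```

```text
clock: 1.95
position: [0.4153, 0.1663, 0.1278]
ee_rot: [0.045, 0.999, -0.002, -0.002]
ft_force: [0.9, 0.4, 0.3]
grip_width: 0.599
[0.41515087 0.16614143 0.12761394] [ 0.04499347  0.99898349 -0.00211859 -0.00175547] [-0.73371329  0.01785231  0.25308195  2.03841593 -0.00289302  1.09105783
  1.00146211]
```

View pics/w2.png

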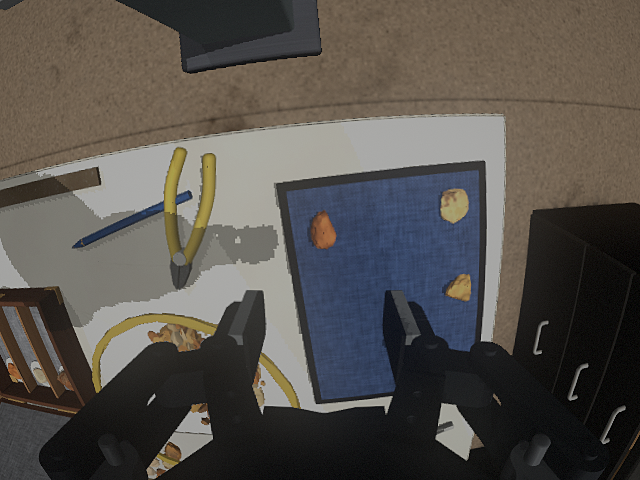

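The orange lump is at (322,230), clear of the fingers.

```bash
python3 - <<'E'
from h import *
lumps("w2.npz",[("orange",(322,230),.0105),("hB",(459,290),.009)])
E
```

```text
orange 728 mean [420.8 164.5] rect [420.5 163.6] [29.1 18.8] 16 long axis deg 1 minwidth dir [ 18.8 104. ] [132.  86.  58.]
hB 512 mean [481.3 275.4] rect [480.6 274.6] [23.5 24.5] 82 long axis deg 8 minwidth dir [22.9 94. ] [145. 119.  74.]
```

```bash
python3 -m jog '[[[0.006,-0.002,-0.05],[0,0,0.06],60],[[0,0,-0.03],[0,0,0],60],[[0,0,0],[0,0,0],60],[[0,0,0],[0,0,0],60]]' 40; python3 - <<'E'
from workcell import sensors
o=sensors.get_obs();print(o["position"],o["ee_rot"],o["ft_force"])
E
```

```text
clock: 2.5
position: [0.425, 0.1702, 0.0501]
ee_rot: [0.011, 1.0, 0.0, 0.002]
ft_force: [0.8, -0.3, 0.3]
grip_width: 0.597
[0.42501486 0.17017559 0.050121  ] [1.09521735e-02 9.99938198e-01 2.65506183e-05 1.91022441e-03] [ 0.81630505 -0.30309417  0.32222059]
```

```bash
python3 -m jog '[[[-0.004,-0.006,-0.012],[0,0,0],60],[[0,0,0],[0,0,0],60],[[0,0,-0.012],[0,0,0],60],[[0,0,0],[0,0,0],60]]'
```

```text
clock: 3.0
position: [0.4222, 0.165, 0.0271]
ee_rot: [0.011, 1.0, 0.001, 0.004]
ft_force: [-0.3, 0.1, -0.9]
grip_width: 0.602
```

```bash
python3 -m jog '[[[-0.001,-0.001,-0.0025],[0,0,0],20],[[0,0,0],[0,0,0],0],[[0,0,0],[0,0,0],0],[[0,0,0],[0,0,0],0],[[0,0,0],[0,0,0],0]]' 40;  python3 -m jog '[[[0,0,0],[0,0,0],0],[[0,0,0.02],[0,0,0],0],[[0,0,0.04],[0,0,0],0],[[0,0,0.05],[0,0,0],0],[[0,0,0],[0,0,0],0]]'
```

```text
clock: 3.62
position: [0.4215, 0.1641, 0.0247]
ee_rot: [0.011, 1.0, 0.001, 0.004]
ft_force: [0.2, -0.0, 0.0]
grip_width: 0.004
clock: 4.25
position: [0.4208, 0.1637, 0.1378]
ee_rot: [0.011, 1.0, 0.001, 0.004]
ft_force: [0.1, 0.0, -0.2]
grip_width: -0.004
```

Gripper closed on nothing. Let me look.

```bash
cat > snap.py <<'E'
import sys
from h import *
from workcell import cams,sensors
n,c=sys.argv[1],sys.argv[2]
m=cams.camera_model(c);p,d=cams.camera(c)
np.savez(n+".npz",p=p,d=d,K=m["intrinsics"],V=m["view"]);cv2.imwrite(f"pics/{n}.png",p[:,:,::-1]);o=sensors.get_obs();print(o["position"].round(4),o["ee_rot"].round(4),o["grip_width"])
E
python3 snap.py w3 wrist; python3 snap.py t3 top; python3 snap.py s3 side
```

```text
[0.4197 0.1631 0.1358] [1.080e-02 9.999e-01 2.000e-04 2.200e-03] 0.00437273389647058
[0.4189 0.1627 0.1344] [ 1.070e-02  9.999e-01 -5.000e-04  1.100e-03] -0.0014592898377219516
[0.4184 0.1624 0.1336] [ 1.080e-02  9.999e-01 -1.000e-03  4.000e-04] -0.0023975097163402453
```

View pics/w3.png

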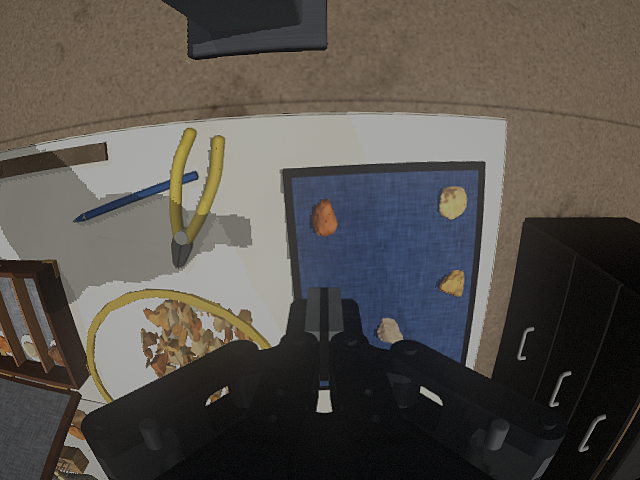

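View pics/s3.png

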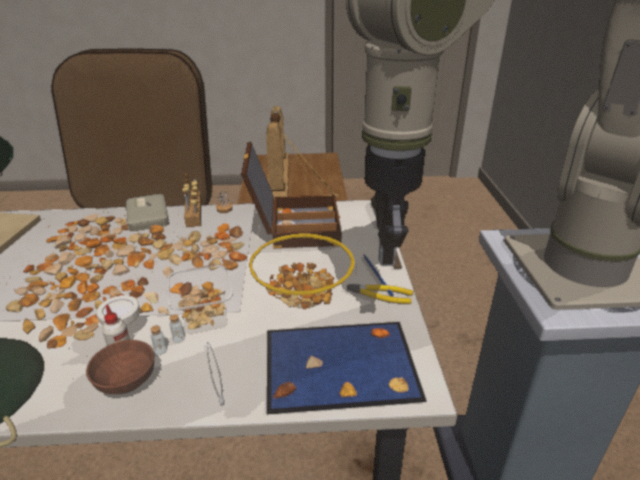

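```bash
python3 - <<'E'
from h import *
p,d,K,V=load("s3.npz")
for P in ([.4184,.1624,.1336],[.4184,.1624,.1146],[.421,.164,.01]):
    c=V[:3,:3]@P+V[:3,3];print(c, K@c/c[2])
W=deproj(d,K,V)
for u,v in [(390,262),(386,255),(400,235),(395,180),(380,332)]: print(u,v,W[v,u].round(3))
p,d,K,V=load("w3.npz");print(V.round(3).tolist());C=-V[:3,:3].T@V[:3,3];print("cam",C)
P=np.array([.419,.163,.135]);c=V[:3,:3]@P+V[:3,3];th=np.arctan2(np.hypot(*c[:2]),c[2]);print(K[0,2]+K[0,0]*th*c[0]/np.hypot(*c[:2]),K[1,2]+K[0,0]*th*c[1]/np.hypot(*c[:2]))
for u,v in [(325,295),(325,217)]:
    x=(u-K[0,2])/K[0,0];y=(v-K[1,2])/K[1,1];r=np.hypot(x,y);D=np.array([np.tan(r)*x/r,np.tan(r)*y/r,1])*d[v,u];print(u,v,d[v,u],(D-V[:3,3])@V[:3,:3])
lumps("w3.npz",[("orange",(322,217),.0105)])
E
```

```text
[0.09477409 0.02985893 0.70242625] [385.16485015 266.50285705   1.        ]
[0.09492336 0.04588744 0.71262747] [384.33494426 277.04971975   1.        ]
[0.09322947 0.13507383 0.76733942] [378.69374153 330.85339675   1.        ]
390 262 [0.415 0.176 0.151]
386 255 [0.422 0.178 0.164]
400 235 [0.416 0.223 0.224]
395 180 [0.423 0.199 0.288]
380 332 [0.42  0.169 0.012]
[[0.021, 1.0, 0.001, -0.173], [0.949, -0.02, 0.315, -0.411], [0.315, -0.005, -0.949, 0.166], [0.0, 0.0, 0.0, 1.0]]
cam [0.34102198 0.16539105 0.28781674]
321.68069820375086 289.8982418189899
325 295 0.14557993 [0.40991876 0.16460797 0.1573084 ]
325 217 0.28264722 [0.41809516 0.16507524 0.01558032]
orange 694 mean [420.8 164.5] rect [420.5 163.6] [29.6 18.6] 17 long axis deg 2 minwidth dir [ 18.6 106. ] [132.  87.  58.]
```

View pics/t3.png

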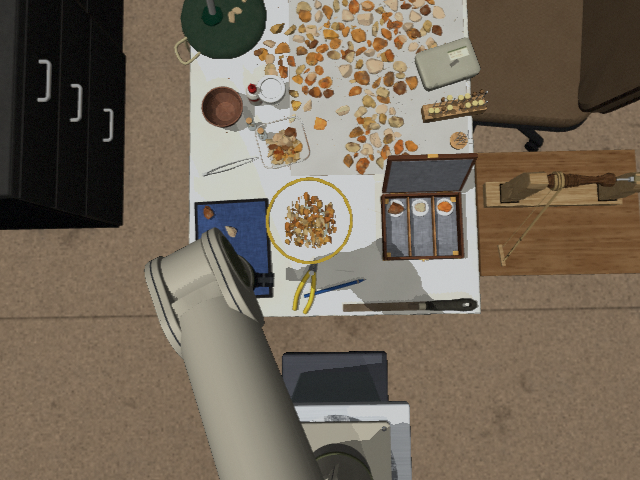

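```bash
python3 - <<'E'
from h import *
p,d,K,V=load("s3.npz");W=deproj(d,K,V)
for v in range(230,284,3):
    r=[(u,W[v,u].round(3).tolist()) for u in range(374,412,5)]
    print(v,[(u,w) for u,w in r if w[2]>.05])
cv2.imwrite("pics/s3z.png",cv2.resize(p[140:300,320:460],None,fx=4,fy=3.7,interpolation=cv2.INTER_CUBIC)[:,:,::-1])
# wrist depth vs pad plane check
p,d,K,V=load("w3.npz")
for u,v in [(380,230),(350,200),(420,260),(280,250),(240,130)]:
    x=(u-K[0,2])/K[0,0];y=(v-K[1,2])/K[1,1];r=np.hypot(x,y);D=np.array([np.tan(r)*x/r,np.tan(r)*y/r,1])*d[v,u];print(u,v,((D-V[:3,3])@V[:3,:3]).round(4))
E
```

```text
230 [(379, [0.434, 0.177, 0.205]), (384, [0.427, 0.179, 0.205]), (389, [0.43, 0.223, 0.231]), (394, [0.424, 0.222, 0.231]), (399, [0.418, 0.224, 0.231]), (404, [0.411, 0.222, 0.23])]
233 [(379, [0.429, 0.156, 0.187]), (384, [0.427, 0.18, 0.201]), (389, [0.43, 0.225, 0.228]), (394, [0.424, 0.224, 0.227]), (399, [0.418, 0.225, 0.228]), (404, [0.411, 0.225, 0.227])]
236 [(379, [0.429, 0.155, 0.182]), (384, [0.43, 0.195, 0.206]), (389, [0.429, 0.223, 0.223]), (394, [0.423, 0.222, 0.222]), (399, [0.416, 0.219, 0.22]), (404, [0.41, 0.222, 0.222])]
239 [(384, [0.43, 0.198, 0.203]), (389, [0.427, 0.215, 0.214]), (394, [0.42, 0.211, 0.211]), (399, [0.414, 0.214, 0.212]), (404, [0.408, 0.216, 0.213])]
242 [(384, [0.431, 0.2, 0.2]), (389, [0.425, 0.207, 0.204]), (394, [0.418, 0.206, 0.203]), (399, [0.413, 0.21, 0.205])]
245 [(384, [0.43, 0.199, 0.194]), (389, [0.422, 0.194, 0.191]), (394, [0.416, 0.195, 0.192]), (399, [0.41, 0.199, 0.194])]
248 [(379, [0.428, 0.157, 0.163]), (384, [0.425, 0.177, 0.175]), (389, [0.418, 0.176, 0.175]), (394, [0.411, 0.177, 0.175])]
251 [(379, [0.429, 0.16, 0.159]), (384, [0.425, 0.178, 0.171]), (389, [0.417, 0.174, 0.168]), (394, [0.409, 0.169, 0.165])]
254 [(379, [0.429, 0.162, 0.156]), (384, [0.424, 0.176, 0.165]), (389, [0.417, 0.177, 0.165]), (394, [0.409, 0.171, 0.161])]
257 [(379, [0.429, 0.165, 0.153]), (384, [0.424, 0.178, 0.161]), (389, [0.417, 0.177, 0.16]), (394, [0.409, 0.171, 0.156])]
260 [(379, [0.429, 0.165, 0.147]), (384, [0.424, 0.177, 0.155]), (389, [0.416, 0.176, 0.154]), (394, [0.408, 0.172, 0.151])]
263 [(384, [0.423, 0.176, 0.149]), (389, [0.416, 0.176, 0.149]), (394, [0.407, 0.169, 0.144])]
266 [(384, [0.421, 0.168, 0.139]), (389, [0.414, 0.169, 0.139])]
269 []
272 []
275 []
278 []
281 []
380 230 [0.433  0.2092 0.0045]
350 200 [0.408  0.185  0.0033]
420 260 [0.461  0.245  0.0027]
280 250 [ 0.4506  0.1269 -0.0011]
240 130 [ 0.3503  0.1003 -0.0005]
```

View pics/s3z.png

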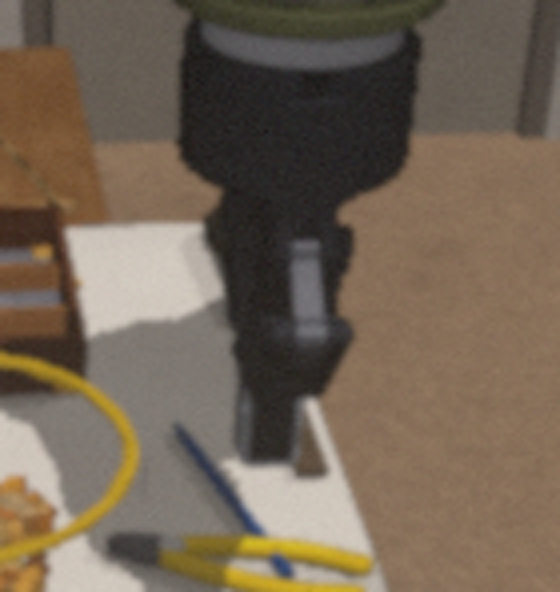

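Pictures show the shut fingertips at about z = 0.137 with the TCP reported at 0.134. That disagrees with the stated 19 mm tip reach and explains the empty grasp. I'll settle it with a gentle touch on an empty part of the pad.

```bash
python3 -m jog '[[[0.03,0.03,-0.03],[0,0,0],0],[[0.01,0.02,-0.04],[0,0,0],0],[[0,0,-0.025],[0,0,0],0],[[0,0,0],[0,0,0],0],[[0,0,0],[0,0,0],0]]'
```

```text
clock: 5.03
position: [0.4569, 0.2119, 0.0316]
ee_rot: [0.011, 1.0, -0.003, -0.002]
ft_force: [-0.3, -0.8, 0.2]
grip_width: 0.001
```

```bash
python3 -m jog '[[[0,0,-0.006],[0,0,0],0],[[0,0,0],[0,0,0],0],[[0,0,-0.004],[0,0,0],0],[[0,0,0],[0,0,0],0]]'; python3 -m jog '[[[0,0,-0.003],[0,0,0],0],[[0,0,0],[0,0,0],0]]';python3 snap.py s4 side;python3 snap.py w4 wrist
```

```text
clock: 5.52
position: [0.4579, 0.2122, 0.0232]
ee_rot: [0.011, 1.0, -0.002, -0.001]
ft_force: [0.1, 0.7, 1.0]
grip_width: -0.002
clock: 5.78
position: [0.4581, 0.2123, 0.0202]
ee_rot: [0.011, 1.0, -0.002, -0.001]
ft_force: [0.8, -0.2, -0.6]
grip_width: -0.001
[0.4582 0.2123 0.0204] [ 1.150e-02  9.999e-01 -1.600e-03 -6.000e-04] -0.0021276330555120146
[0.4582 0.2124 0.0204] [ 1.150e-02  9.999e-01 -1.600e-03 -5.000e-04] -0.0004285091300421877
```

```bash
python3 - <<'E'
import cv2,numpy as np
a=cv2.imread("pics/s4.png")[200:400,250:440];b=cv2.imread("pics/w4.png")[120:420,170:470]
cv2.imwrite("pics/c4.png",np.hstack([cv2.resize(a,(400,420)),cv2.resize(b,(400,420))]))
E
```

```text
(no output)
```

View pics/c4.png

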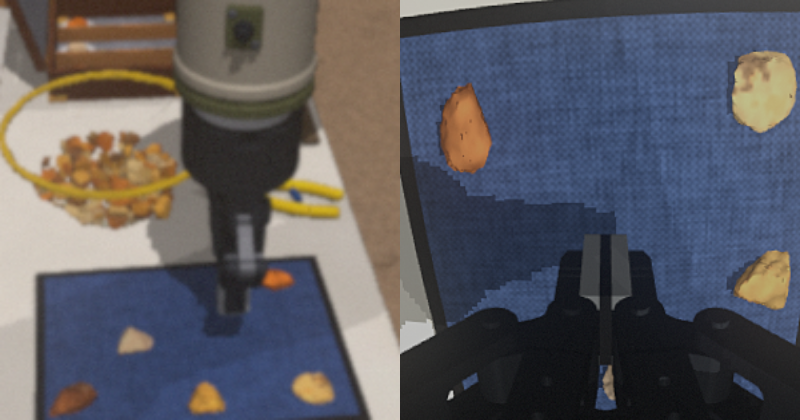

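No contact at TCP z = 0.0204, so the tips really are shorter than stated. I'll keep descending in small steps.

```bash
for i in 1 2; do python3 -m jog '[[[0,0,-0.004],[0,0,0],0],[[0,0,0],[0,0,0],0]]'|sed -n '2p;4p'; done;  for i in 1; do python3 -m jog '[[[0,0,-0.002],[0,0,0],0],[[0,0,0],[0,0,0],0]]'|sed -n '2p;4p'; done
```

```text
position: [0.4582, 0.2124, 0.0161]
ft_force: [-0.5, 0.3, 0.5]
position: [0.4582, 0.2123, 0.0118]
ft_force: [0.0, 0.1, 0.6]
position: [0.4582, 0.2124, 0.0096]
ft_force: [0.6, -0.3, 0.6]
```

```bash
python3 -m jog '[[[0,0,-0.002],[0,0,0],0],[[0,0,0],[0,0,0],0]]'|sed -n '2p;4p';  python3 -m jog '[[[0,0,-0.002],[0,0,0],0],[[0,0,0],[0,0,0],0]]'|sed -n '2p;4p'
```

```text
position: [0.4582, 0.2124, 0.0075]
ft_force: [-0.8, -0.2, -0.3]
position: [0.4582, 0.2124, 0.0054]
ft_force: [0.0, 0.5, 0.1]
```

```bash
python3 -m jog '[[[0,0,-0.001],[0,0,0],0],[[0,0,0],[0,0,0],0]]'|sed -n '2p;4p';  python3 -m jog '[[[0,0,-0.001],[0,0,0],0],[[0,0,0],[0,0,0],0]]'|sed -n '2p;4p'
```

```text
position: [0.4583, 0.2124, 0.0044]
ft_force: [0.3, 0.2, 0.1]
position: [0.4583, 0.2124, 0.0033]
ft_force: [0.7, -0.6, 0.7]
```

```bash
for k in 1; do python3 -m jog '[[[0,0,-0.001],[0,0,0],0],[[0,0,0],[0,0,0],0]]'|sed -n '2p;4p';done;  python3 -m jog '[[[0,0,-0.001],[0,0,0],0],[[0,0,0],[0,0,0],0]]'|sed -n '2p;4p'; python3 snap.py s5 side; python3 - <<'E'
import cv2
cv2.imwrite("pics/s5z.png",cv2.resize(cv2.imread("pics/s5.png")[280:400,260:420],None,fx=4,fy=4,interpolation=cv2.INTER_CUBIC))
E
```

```text
position: [0.4583, 0.2124, 0.0023]
ft_force: [-0.3, -0.1, 0.6]
position: [0.4583, 0.2124, 0.0012]
ft_force: [-0.5, 0.5, -0.0]
[0.4583 0.2124 0.0013] [ 1.150e-02  9.999e-01 -1.500e-03 -4.000e-04] -0.0015856810779402786
```

View pics/s5z.png

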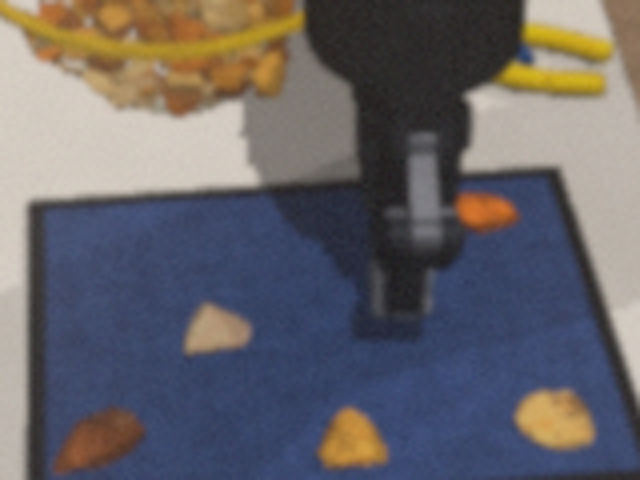

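The tips, at about (400,312) in the zoom, still sit a few mm above their shadow. I'll keep going.

```bash
python3 -m jog '[[[0,0,-0.001],[0,0,0],0],[[0,0,0],[0,0,0],0]]'|sed -n '2p;4p';  python3 -m jog '[[[0,0,-0.001],[0,0,0],0],[[0,0,0],[0,0,0],0]]'|sed -n '2p;4p'
```

```text
position: [0.4583, 0.2124, 0.0002]
ft_force: [-0.2, -0.3, -0.6]
position: [0.4583, 0.2124, -0.0009]
ft_force: [-0.5, 0.1, -1.0]
```

```bash
python3 -m jog '[[[0,0,-0.001],[0,0,0],0],[[0,0,0],[0,0,0],0]]'|sed -n '2p;4p';  python3 -m jog '[[[0,0,-0.001],[0,0,0],0],[[0,0,0],[0,0,0],0]]'|sed -n '2p;4p'
```

```text
position: [0.4583, 0.2124, -0.0019]
ft_force: [0.4, 0.7, 0.8]
position: [0.4583, 0.2124, -0.003]
ft_force: [-0.8, 0.5, 0.1]
```

```bash
python3 -m jog '[[[0,0,-0.001],[0,0,0],0],[[0,0,0],[0,0,0],0]]'|sed -n '2p;4p'
```

```text
position: [0.4585, 0.2126, -0.0035]
ft_force: [-0.4, -1.4, 0.4]
```

```bash
python3 -m jog '[[[0,0,-0.001],[0,0,0],0],[[0,0,0],[0,0,0],0]]'|sed -n '2p;4p'; python3 snap.py w5 wrist;python3 snap.py s6 side; python3 - <<'E'
import cv2
cv2.imwrite("pics/s6z.png",cv2.resize(cv2.imread("pics/s6.png")[280:400,260:420],None,fx=4,fy=4,interpolation=cv2.INTER_CUBIC))
E
```

```text
position: [0.4587, 0.2127, -0.0035]
ft_force: [-0.4, -1.3, -0.8]
[ 0.4588  0.2127 -0.0035] [ 1.160e-02  9.999e-01 -1.100e-03 -3.000e-04] 0.001849810216906266
[ 0.4588  0.2127 -0.0035] [ 1.160e-02  9.999e-01 -1.100e-03 -3.000e-04] 0.0008579013724002413
```

View pics/s6z.png

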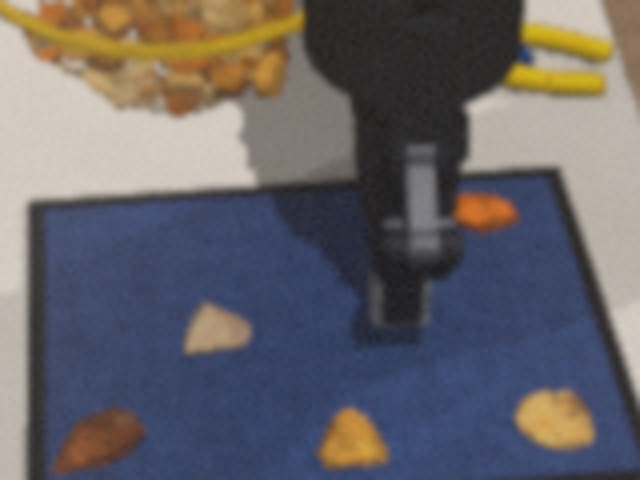

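```bash
python3 - <<'E'
from h import *
from workcell import sensors
o=sensors.get_obs();print(o["joint_pos"].round(3),o["tau"].round(2),o["torque"].round(2))
p,d,K,V=load("s6.npz");W=deproj(d,K,V)
for v in range(348,370,2): print(v,[W[v,u].round(3).tolist() for u in (354,358,362)])
E
```

```text
[-0.735  0.336  0.236  2.002 -0.104  0.816  1.108] [-2.000e-02 -4.908e+01  3.530e+00 -2.830e+01 -1.000e-02 -4.000e-01
  0.000e+00] [-0.12  0.24  0.01]
348 [[0.47, 0.24, 0.05], [0.468, 0.262, 0.071], [0.462, 0.26, 0.069]]
350 [[0.47, 0.242, 0.048], [0.465, 0.244, 0.049], [0.459, 0.244, 0.049]]
352 [[0.467, 0.22, 0.022], [0.462, 0.228, 0.029], [0.456, 0.227, 0.029]]
354 [[0.467, 0.22, 0.018], [0.462, 0.227, 0.025], [0.457, 0.23, 0.027]]
356 [[0.467, 0.22, 0.013], [0.462, 0.228, 0.021], [0.456, 0.228, 0.021]]
358 [[0.467, 0.22, 0.009], [0.462, 0.227, 0.017], [0.456, 0.226, 0.015]]
360 [[0.466, 0.22, 0.005], [0.462, 0.227, 0.012], [0.456, 0.228, 0.013]]
362 [[0.466, 0.22, 0.001], [0.461, 0.222, 0.003], [0.455, 0.222, 0.003]]
364 [[0.467, 0.223, 0.001], [0.461, 0.224, 0.001], [0.455, 0.226, 0.002]]
366 [[0.467, 0.228, 0.001], [0.462, 0.231, 0.004], [0.455, 0.228, 0.001]]
368 [[0.468, 0.233, 0.002], [0.462, 0.232, 0.001], [0.456, 0.233, 0.002]]
```

Contact confirmed at TCP z = -0.0035 on the 4 mm pad. So the shut tips are about 7.5 mm behind the reported TCP, and I'll use that. Back to the orange lump.

```bash
python3 -m jog '[[[0,0,0.04],[0,0,0],0],[[0,0,0.03],[0,0,0],60],[[-0.02,-0.025,0],[0,0,0],60],[[-0.018,-0.024,0],[0,0,0],60],[[0,0,0],[0,0,0],60]]' 40
```

```text
clock: 10.4
position: [0.4195, 0.1625, 0.0676]
ee_rot: [0.011, 1.0, -0.001, -0.0]
ft_force: [0.2, 0.5, 0.3]
grip_width: 0.599
```

```bash
python3 -m jog '[[[0.002,0.002,-0.03],[0,0,0],60],[[0,0,0],[0,0,0],60],[[0,0,-0.025],[0,0,0],60],[[0,0,0],[0,0,0],60],[[0,0,-0.01],[0,0,0],60]]';python3 -m jog '[[[0,0,0],[0,0,0],60]]'
```

```text
clock: 11.02
position: [0.4252, 0.1679, 0.005]
ee_rot: [0.011, 1.0, 0.0, 0.002]
ft_force: [-0.6, 0.5, 0.0]
grip_width: 0.606
clock: 11.15
position: [0.4252, 0.168, 0.005]
ee_rot: [0.011, 1.0, 0.0, 0.002]
ft_force: [-0.3, 0.6, 0.4]
grip_width: 0.604
```

```bash
python3 -m jog '[[[-0.004,-0.004,-0.007],[0,0,0],60],[[0,0,0],[0,0,0],60],[[0,0,0],[0,0,0],0],[[0,0,0],[0,0,0],0],[[0,0,0],[0,0,0],0]]' 40;python3 -m jog '[[[0,0,0],[0,0,0],0],[[0,0,0],[0,0,0],0]]'
```

```text
clock: 11.78
position: [0.4216, 0.1639, -0.0012]
ee_rot: [0.011, 1.0, 0.001, 0.003]
ft_force: [0.3, 0.1, 1.6]
grip_width: 0.184
clock: 12.02
position: [0.4217, 0.164, -0.0012]
ee_rot: [0.011, 1.0, 0.001, 0.003]
ft_force: [-0.9, 0.5, 0.1]
grip_width: 0.184
```

```bash
python3 -m jog '[[[0,0,0.05],[0,0,0],0],[[0,0,0.05],[0,0,0],0],[[0.0,0,0.06],[0,0,0],0],[[0.01,-0.04,0],[0,0,-0.16],0],[[0.01,-0.046,0],[0,0,-0.17],0]]';python3 -m jog '[[[0.01,-0.046,0],[0,0,-0.17],0],[[0.01,-0.046,0],[0,0,-0.17],0],[[0.01,-0.046,0],[0,0,-0.17],0],[[0.01,-0.046,0],[0,0,-0.17],0],[[0.01,-0.046,0],[0,0,-0.17],0]]'
```

```text
clock: 12.65
position: [0.4407, 0.0784, 0.1639]
ee_rot: [0.175, 0.985, 0.001, 0.003]
ft_force: [1.1, 0.6, -0.2]
grip_width: 0.181
clock: 13.28
position: [0.4918, -0.1584, 0.1648]
ee_rot: [0.577, 0.817, 0.001, 0.004]
ft_force: [0.5, 0.7, -0.5]
grip_width: 0.184
```

```bash
python3 -m jog '[[[0.008,-0.03,0.02],[0,0,-0.17],0],[[0.008,-0.03,0],[0,0,-0.17],0],[[0,0,0],[0,0,0],0],[[0,0,0],[0,0,0],0]]';python3 snap.py w6 wrist
```

```text
clock: 13.78
position: [0.5073, -0.2238, 0.1849]
ee_rot: [0.712, 0.702, -0.001, 0.004]
ft_force: [-0.6, 0.9, -0.6]
grip_width: 0.18
[ 0.5073 -0.2238  0.1849] [ 0.7125  0.7017 -0.0012  0.0044] 0.1791273489757473
```

View pics/w6.png

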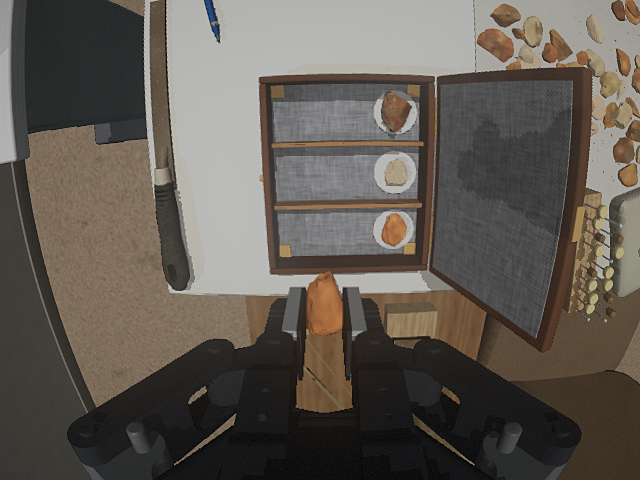

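The case is fully visible with masters brown (396,112), cream (397,173) and orange (394,230), and the lump is held between the pads. Next, the case pose.

```bash
python3 - <<'E'
from h import *
p,d,K,V=load("w6.npz")
cv2.imwrite("pics/w6z.png",cv2.resize(p[60:290,245:450],None,fx=3.5,fy=2.6,interpolation=cv2.INTER_CUBIC)[:,:,::-1])
for n,u,v,z in [("cBL",260,78,.036),("cTL",434,76,.036),("cBR",270,272,.036),("cTR",428,270,.036),("d1a",273,144,.024),("d1b",422,144,.024),("d2a",275,207,.024),("d2b",420,205,.024),("brown",396,112,.007),("cream",396,173,.007),("orange",394,230,.007)]:
    print(n,(fish(u,v,K,V,z)*1000).round(1))
E
```

```text
cBL [ 459.7 -112.3   36. ]
cTL [ 599.2 -110.1   36. ]
cBR [ 460.  -278.1   36. ]
cTR [ 602.1 -279.2   36. ]
d1a [ 466.9 -167.3   24. ]
d1b [ 593.  -167.9   24. ]
d2a [ 466.3 -221.9   24. ]
d2b [ 593.5 -221.7   24. ]
brown [ 573.2 -141.1    7. ]
cream [ 574.1 -196.1    7. ]
orange [ 574.2 -250.1    7. ]
```

View pics/w6z.png

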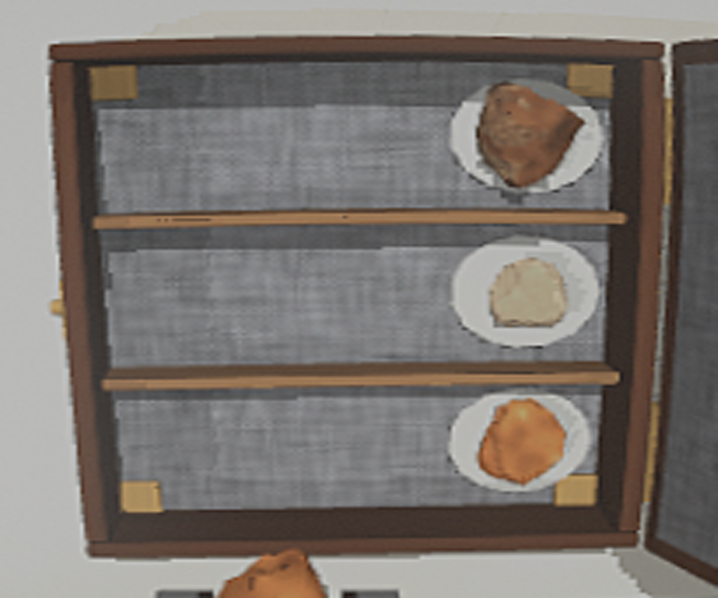

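```bash
python3 -m jog '[[[0,-0.025,-0.03],[0,0,0],0],[[0,0,-0.04],[0,0,0.01],0],[[0,0,-0.04],[0,0,0],0],[[0,0,0],[0,0,0],0],[[0,0,0],[0,0,0],0]]'
```

```text
clock: 14.45
position: [0.5091, -0.2441, 0.0742]
ee_rot: [0.704, 0.71, 0.001, 0.005]
ft_force: [-0.1, -0.7, 0.1]
grip_width: 0.182
```

```bash
python3 -m jog '[[[-0.002,-0.005,-0.02],[0,0,0],0],[[0,0,0],[0,0,0],0],[[0,0,-0.02],[0,0,0],0],[[0,0,0],[0,0,0],0],[[0,0,0],[0,0,0],0]]';python3 snap.py w7 wrist
```

```text
clock: 15.08
position: [0.509, -0.2495, 0.0347]
ee_rot: [0.704, 0.71, 0.003, 0.006]
ft_force: [-0.2, -1.1, -0.6]
grip_width: 0.185
[ 0.5089 -0.2493  0.0347] [0.7037 0.7104 0.0026 0.0063] 0.18064067300217662
```

View pics/w7.png

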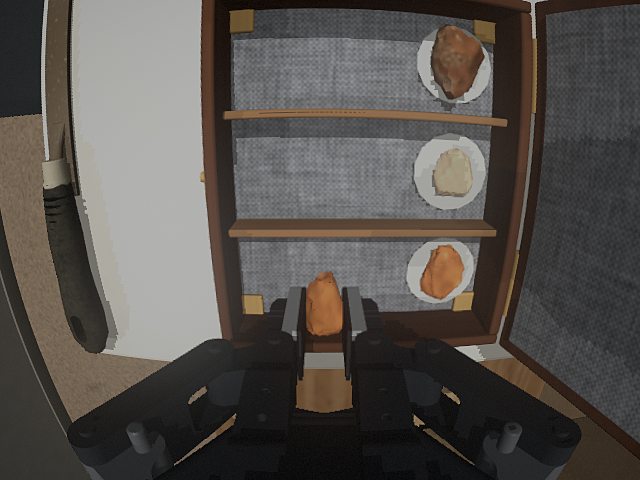

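The lump hangs over the orange lane, at pixel (324,305). Lowering to release.

```bash
python3 -m jog '[[[-0.001,0,-0.015],[0,0,0],0],[[0,0,0],[0,0,0],0],[[-0.001,0,-0.013],[0,0,0],0],[[0,0,0],[0,0,0],0]]'
```

```text
clock: 15.62
position: [0.5068, -0.2491, 0.0048]
ee_rot: [0.704, 0.711, 0.003, 0.006]
ft_force: [0.7, 0.8, -0.2]
grip_width: 0.184
```

```bash
python3 -m jog '[[[0,0,-0.003],[0,0,0],0],[[0,0,0],[0,0,0],0]]';python3 -m jog '[[[0,0,0],[0,0,0],30],[[0,0,0],[0,0,0],42],[[0,0,0],[0,0,0],42],[[0,0,0],[0,0,0],42]]';python3 -m jog '[[[0,0,0.03],[0,0,0],42],[[0,0,0.04],[0,0,0],42],[[0,0,0.05],[0,0,0],42],[[0,0,0],[0,0,0],42]]'; python3 snap.py w8 wrist
```

```text
clock: 15.88
position: [0.5069, -0.2493, 0.0017]
ee_rot: [0.704, 0.71, 0.003, 0.006]
ft_force: [0.1, 0.2, -0.5]
grip_width: 0.182
clock: 16.38
position: [0.5074, -0.2495, 0.0024]
ee_rot: [0.704, 0.71, 0.003, 0.007]
ft_force: [0.3, 0.2, -0.4]
grip_width: 0.421
clock: 16.88
position: [0.5066, -0.2494, 0.1255]
ee_rot: [0.704, 0.71, 0.003, 0.006]
ft_force: [0.0, 0.2, -0.5]
grip_width: 0.416
[ 0.5055 -0.2486  0.1234] [0.7037 0.7105 0.0018 0.005 ] 0.4190511953955961
```

View pics/w8.png

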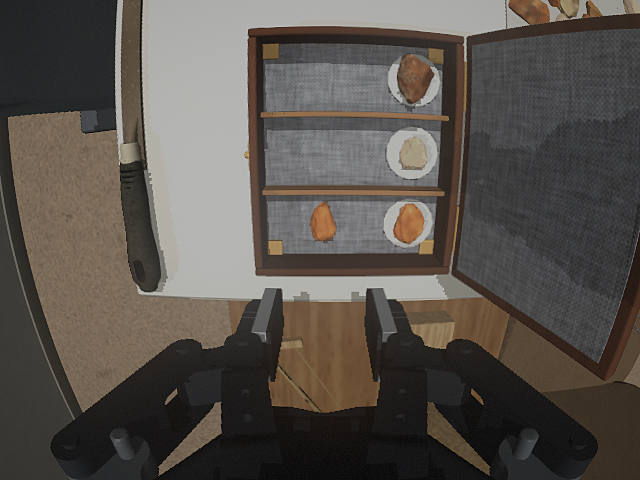

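Orange lies in its lane at (322,222). Now the cream lump.

```bash
python3 -m jog '[[[0,0.02,0.04],[0,0,0],50],[[0,0.05,0],[0,0,-0.16],50],[[0,0.05,0],[0,0,-0.16],50],[[0,0.05,0],[0,0,-0.16],50],[[0,0.05,0],[0,0,-0.16],50]]';python3 -m jog '[[[0,0.05,0],[0,0,-0.16],50],[[0,0.05,0],[0,0,-0.16],50],[[0,0.05,0],[0,0,-0.16],50],[[0,0.04,0],[0,0,0],50],[[0,0,0],[0,0,0],50]]'
```

```text
clock: 17.55
position: [0.5017, -0.0299, 0.1589]
ee_rot: [0.894, 0.448, -0.002, 0.003]
ft_force: [1.5, 0.4, 0.3]
grip_width: 0.495
clock: 18.18
position: [0.4964, 0.1707, 0.1522]
ee_rot: [0.976, 0.218, -0.008, 0.002]
ft_force: [0.0, 0.0, -0.1]
grip_width: 0.498
```

```bash
python3 -m jog '[[[0.03,0.052,0],[0,0,0],50],[[0,0,-0.02],[0,0,0],50],[[0,0,0],[0,0,0],50],[[0,0,0],[0,0,0],50]]'; python3 snap.py w9 wrist
```

```text
clock: 18.68
position: [0.5259, 0.2203, 0.1283]
ee_rot: [0.976, 0.216, -0.01, 0.003]
ft_force: [-0.7, -0.2, 0.9]
grip_width: 0.502
[0.5259 0.22   0.1283] [ 0.9763  0.2163 -0.0104  0.0035] 0.49815074374051654
```

View pics/w9.png

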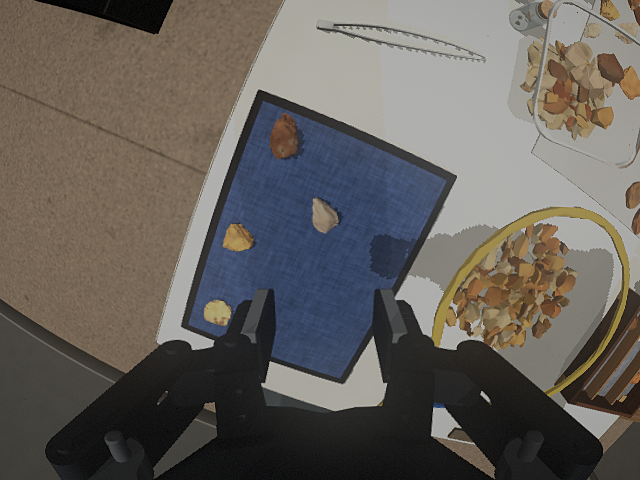

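```bash
python3 - <<'E'
from h import *
lumps("w9.npz",[("cream",(323,215),.011),("brown",(284,140),.0125)])
p=load("w9.npz")[0];cv2.imwrite("pics/w9z.png",cv2.resize(p[90:260,250:370],None,fx=4,fy=3.5,interpolation=cv2.INTER_CUBIC)[:,:,::-1])
E
```

```text
cream 629 mean [529.7 221.9] rect [529.2 223.9] [25.8 19. ] 69 long axis deg 44 minwidth dir [ 18.8 130. ] [135. 120. 102.]
brown 994 mean [571.3 272.2] rect [572.3 272.6] [32.4 20.1] 24 long axis deg 19 minwidth dir [ 20.1 114. ] [100.  70.  52.]
```

View pics/w9z.png

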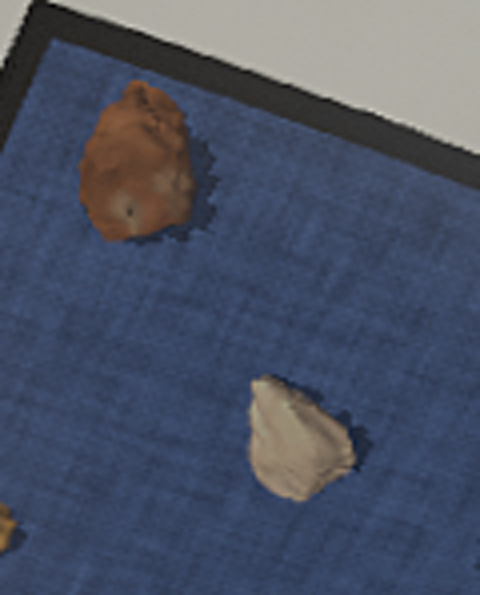

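Cream at (323,215) has near-parallel flanks, so I'll turn the jaws +0.3 rad to match and descend.

```bash
python3 -m jog '[[[0.003,0.002,-0.03],[0,0,0.15],50],[[0,0,-0.03],[0,0,0.15],50],[[0,0,-0.02],[0.0,0,0],50],[[0,0,0],[0,0,0],50],[[0,0,0],[0,0,0],50]]'
```

```text
clock: 19.35
position: [0.5311, 0.2205, 0.0512]
ee_rot: [0.932, 0.363, -0.007, 0.004]
ft_force: [0.5, 0.0, 0.7]
grip_width: 0.5
```

```bash
python3 -m jog '[[[-0.002,0.001,-0.02],[0,0,0],50],[[0,0,0],[0,0,0],50],[[-0.001,0.001,-0.02],[0.0,0,0],50],[[0,0,0],[0,0,0],50],[[0,0,0],[0,0,0],50]]'
```

```text
clock: 19.98
position: [0.531, 0.2236, 0.0151]
ee_rot: [0.932, 0.362, -0.003, 0.003]
ft_force: [0.7, 0.2, -0.2]
grip_width: 0.498
```

```bash
python3 -m jog '[[[-0.002,-0.001,-0.012],[0,0,0],50],[[0,0,0],[0,0,0],50],[[0,0,0],[0,0,0],50]]';python3 snap.py w10 wrist
```

```text
clock: 20.35
position: [0.5291, 0.2226, 0.0028]
ee_rot: [0.932, 0.362, -0.003, 0.003]
ft_force: [-0.4, 0.4, 0.4]
grip_width: 0.499
[0.5289 0.2225 0.0027] [ 0.9321  0.3621 -0.003   0.0029] 0.5007168100296908
```

View pics/w10.png

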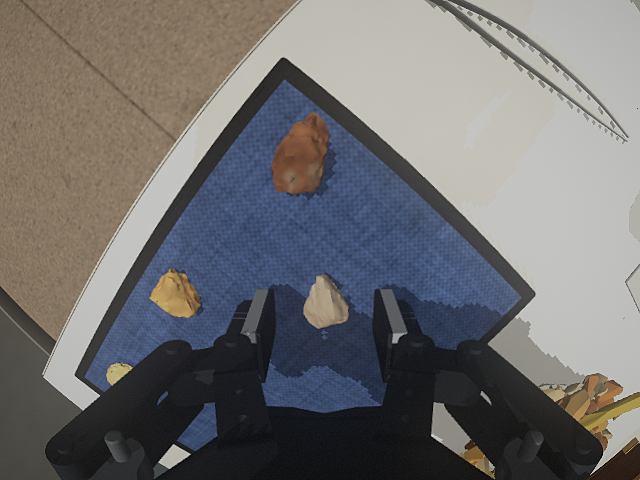

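The lump is centred between the pads at (325,302). Closing.

```bash
python3 -m jog '[[[0,0,-0.0045],[0,0,0],50],[[0,0,0],[0,0,0],20],[[0,0,0],[0,0,0],0],[[0,0,0],[0,0,0],0],[[0,0,0],[0,0,0],0]]' 40;python3 -m jog '[[[0,0,0],[0,0,0],0],[[0,0,0.02],[0,0,0],0],[[0,0,0],[0,0,0],0]]'; python3 snap.py w11 wrist
```

```text
clock: 21.02
position: [0.5296, 0.2224, -0.0013]
ee_rot: [0.932, 0.362, -0.002, 0.003]
ft_force: [-0.6, -0.8, 0.5]
grip_width: 0.182
clock: 21.4
position: [0.5298, 0.2226, 0.0204]
ee_rot: [0.932, 0.362, -0.002, 0.003]
ft_force: [-1.2, -0.6, -0.1]
grip_width: 0.184
[0.529  0.2224 0.0194] [ 0.9321  0.3621 -0.003   0.0029] 0.1874260328987993
```

View pics/w11.png

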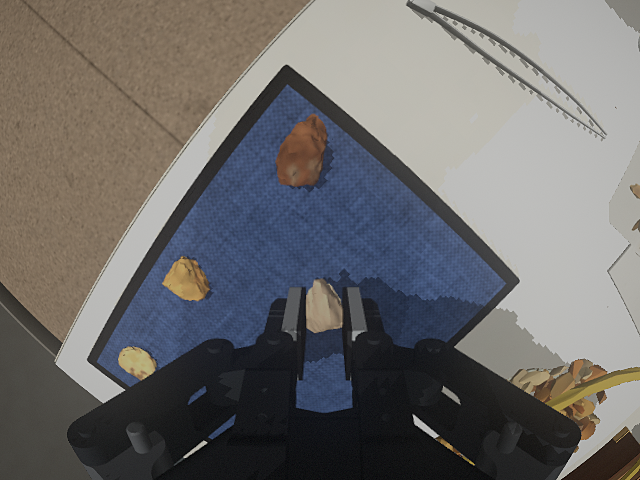

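Cream is lifted and held. On to the middle lane.

```bash
python3 -m jog '[[[0,0,0.05],[0,0,0],0],[[0,0,0.05],[0,0,0],0],[[0,0,0.05],[0,0,0],0],[[0,-0.05,0],[0,0,0.16],0],[[0,-0.05,0],[0,0,0.16],0]]';python3 -m jog '[[[0,-0.05,0],[0,0,0.16],0],[[0,-0.05,0],[0,0,0.16],0],[[0,-0.05,0],[0,0,0.16],0],[[0,-0.05,0],[0,0,0],0],[[0,-0.05,0],[0,0,0],0]]'; python3 -m jog '[[[0,-0.03,0],[0,0,0],0],[[0,0,0],[0,0,0],0]]'
```

```text
clock: 22.08
position: [0.5269, 0.124, 0.1734]
ee_rot: [0.859, 0.513, -0.003, 0.004]
ft_force: [1.0, -0.0, 0.2]
grip_width: 0.185
clock: 22.7
position: [0.5254, -0.1331, 0.174]
ee_rot: [0.705, 0.709, -0.0, 0.004]
ft_force: [-0.1, -0.1, -0.3]
grip_width: 0.182
clock: 22.95
position: [0.5239, -0.1687, 0.1741]
ee_rot: [0.707, 0.707, -0.001, 0.005]
ft_force: [-0.1, 1.4, -0.2]
grip_width: 0.18
```

```bash
python3 -m jog '[[[-0.017,-0.027,-0.03],[0,0,0],0],[[0,0,-0.04],[0,0,0],0],[[0,0,-0.04],[0,0,0],0],[[0,0,0],[0,0,0],0],[[0,0,0],[0,0,0],0]]'
```

```text
clock: 23.58
position: [0.5084, -0.1914, 0.063]
ee_rot: [0.705, 0.709, 0.001, 0.005]
ft_force: [0.2, 0.2, 0.7]
grip_width: 0.181
```

```bash
python3 -m jog '[[[-0.002,-0.004,-0.02],[0,0,0],0],[[0,0,0],[0,0,0],0],[[0,0,-0.01],[0,0,0],0],[[0,0,0],[0,0,0],0]]';python3 snap.py w12 wrist
```

```text
clock: 24.08
position: [0.5083, -0.1953, 0.0338]
ee_rot: [0.705, 0.709, 0.003, 0.006]
ft_force: [-1.2, 0.1, -0.8]
grip_width: 0.18
[ 0.5087 -0.1955  0.0344] [0.705  0.7092 0.0028 0.0068] 0.18134672076295658
```

View pics/w12.png

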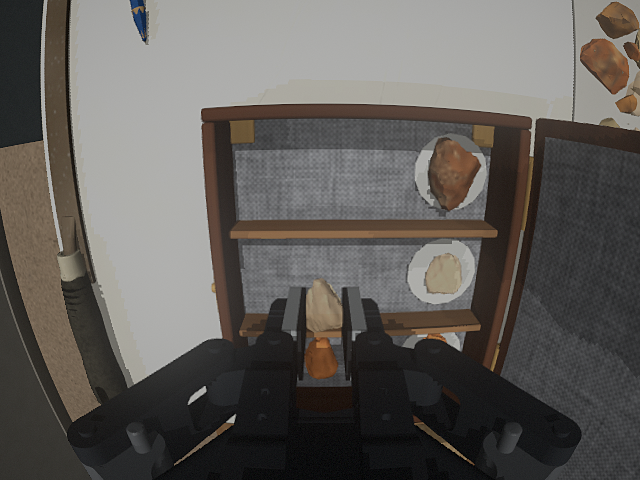

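```bash
python3 -m jog '[[[-0.001,0,-0.015],[0,0,0],0],[[0,0,0],[0,0,0],0],[[-0.001,0,-0.013],[0,0,0],0],[[0,0,0],[0,0,0],0]]';python3 -m jog '[[[0,0,-0.003],[0,0,0],0],[[0,0,0],[0,0,0],0]]'
```

```text
clock: 24.62
position: [0.5065, -0.1954, 0.0044]
ee_rot: [0.705, 0.709, 0.003, 0.007]
ft_force: [-0.3, -0.3, 0.2]
grip_width: 0.183
clock: 24.88
position: [0.5067, -0.1955, 0.0013]
ee_rot: [0.705, 0.709, 0.003, 0.007]
ft_force: [-0.3, -0.3, -0.1]
grip_width: 0.185
```

```bash
python3 -m jog '[[[0,0,0],[0,0,0],30],[[0,0,0],[0,0,0],42],[[0,0,0],[0,0,0],42],[[0,0,0],[0,0,0],42]]';python3 -m jog '[[[0,0,0.03],[0,0,0],42],[[0,0,0.04],[0,0,0],42],[[0,0,0.05],[0,0,0],42],[[0,0,0],[0,0,0],42]]'; python3 snap.py w13 wrist
```

```text
clock: 25.38
position: [0.5072, -0.1956, 0.0019]
ee_rot: [0.705, 0.709, 0.003, 0.007]
ft_force: [0.5, 0.3, -0.6]
grip_width: 0.418
clock: 25.88
position: [0.5064, -0.1956, 0.1251]
ee_rot: [0.705, 0.709, 0.003, 0.007]
ft_force: [1.2, 0.1, 0.9]
grip_width: 0.419
[ 0.5052 -0.195   0.1231] [0.705  0.7092 0.0019 0.0056] 0.41937656786601846
```

View pics/w13.png

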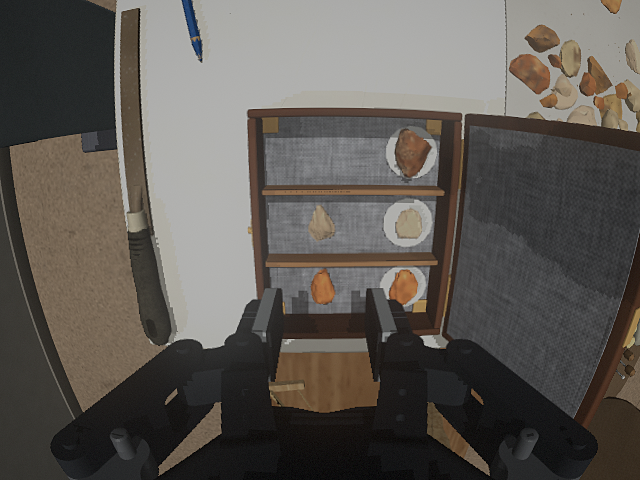

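Cream lies in the middle lane at (321,222). Now brown.

```bash
python3 -m jog '[[[0,0.02,0.04],[0,0,0],50],[[0.01,0.05,0],[0,0,-0.16],50],[[0.01,0.05,0],[0,0,-0.16],50],[[0.01,0.05,0],[0,0,-0.16],50],[[0.01,0.05,0],[0,0,-0.16],50]]';python3 -m jog '[[[0.01,0.05,0],[0,0,-0.16],50],[[0.01,0.05,0],[0,0,-0.16],50],[[0.01,0.05,0],[0,0,-0.13],50],[[0.01,0.05,0],[0,0,0],50],[[0,0,0],[0,0,0],50]]'
```

```text
clock: 26.55
position: [0.542, 0.0275, 0.1587]
ee_rot: [0.898, 0.439, -0.002, 0.004]
ft_force: [-0.2, -0.8, 0.5]
grip_width: 0.498
clock: 27.18
position: [0.5784, 0.2392, 0.1498]
ee_rot: [0.975, 0.222, -0.008, 0.003]
ft_force: [-0.6, 0.2, 0.2]
grip_width: 0.498
```

```bash
python3 -m jog '[[[-0.007,0.033,-0.01],[0,0,0],50],[[0,0,-0.03],[0,0,0],50],[[0,0,-0.02],[0,0,0],50],[[0,0,0],[0,0,0],50],[[0,0,0],[0,0,0],50]]'; python3 snap.py w14 wrist
```

```text
clock: 27.8
position: [0.5703, 0.269, 0.0839]
ee_rot: [0.975, 0.221, -0.011, 0.005]
ft_force: [-0.7, -0.4, 0.5]
grip_width: 0.5
[0.5703 0.2691 0.084 ] [ 0.9752  0.2208 -0.0112  0.0046] 0.4970532848008002
```

View pics/w14.png

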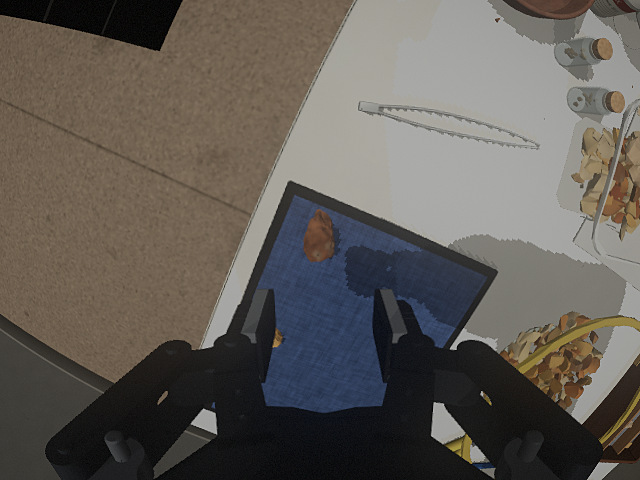

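```bash
python3 - <<'E'
from h import *
lumps("w14.npz",[("brown",(319,238),.0125)])
E
python3 -m jog '[[[0.001,0.003,-0.02],[0,0,0],50],[[0,0,0],[0,0,0],50],[[0,0,-0.02],[0,0,0],50],[[0,0,0],[0,0,0],50]]'
```

```text
brown 1247 mean [572.2 272.7] rect [573.1 273.8] [34.8 19.5] 29 long axis deg 21 minwidth dir [ 19.6 118. ] [96. 68. 52.]
clock: 28.35
position: [0.5718, 0.2725, 0.0424]
ee_rot: [0.975, 0.221, -0.01, 0.004]
ft_force: [-0.1, 0.5, -0.1]
grip_width: 0.501
```

```bash
python3 -m jog '[[[0,0,-0.02],[0,0,0],50],[[0,0,0],[0,0,0],50],[[0,0,-0.015],[0,0,0],50],[[0,0,0],[0,0,0],50]]';python3 snap.py w15 wrist
```

```text
clock: 28.85
position: [0.5719, 0.2725, 0.0054]
ee_rot: [0.975, 0.221, -0.01, 0.004]
ft_force: [-0.4, -0.5, 0.3]
grip_width: 0.503
[0.5727 0.2727 0.0064] [ 0.9753  0.2207 -0.0096  0.0041] 0.5009812364855298
```

View pics/w15.png

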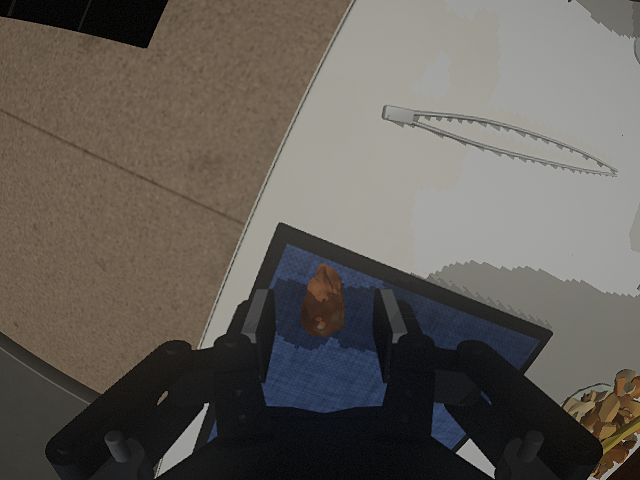

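The brown lump is centred between the pads at (322,303).

```bash
python3 -m jog '[[[0,0,-0.0065],[0,0,0],50],[[0,0,0],[0,0,0],20],[[0,0,0],[0,0,0],0],[[0,0,0],[0,0,0],0],[[0,0,0],[0,0,0],0]]' 40;python3 -m jog '[[[0,0,0],[0,0,0],0],[[0,0,0.02],[0,0,0],0],[[0,0,0.04],[0,0,0],0],[[0,0,0.05],[0,0,0],0],[[0,0,0.05],[0,0,0],0]]'
```

```text
clock: 29.52
position: [0.5736, 0.273, 0.0008]
ee_rot: [0.975, 0.221, -0.009, 0.004]
ft_force: [0.1, -0.2, 0.4]
grip_width: 0.199
clock: 30.15
position: [0.5713, 0.2715, 0.1655]
ee_rot: [0.975, 0.22, -0.011, 0.005]
ft_force: [0.0, 1.5, -0.1]
grip_width: 0.198
```

```bash
python3 -m jog '[[[-0.008,-0.05,0],[0,0,0.16],0],[[-0.008,-0.05,0],[0,0,0.16],0],[[-0.008,-0.05,0],[0,0,0.16],0],[[-0.008,-0.05,0],[0,0,0.16],0],[[-0.008,-0.05,0],[0,0,0.16],0]]';python3 -m jog '[[[-0.008,-0.05,0],[0,0,0.16],0],[[-0.008,-0.05,0],[0,0,0.16],0],[[0,-0.05,0],[0,0,0],0],[[0,0,0],[0,0,0],0],[[0,0,0],[0,0,0],0]]'
```

```text
clock: 30.78
position: [0.5331, 0.0186, 0.1779]
ee_rot: [0.804, 0.594, -0.0, 0.006]
ft_force: [0.6, -0.8, -0.6]
grip_width: 0.199
clock: 31.4
position: [0.5152, -0.1422, 0.1851]
ee_rot: [0.698, 0.716, 0.004, 0.008]
ft_force: [0.4, 1.0, -0.1]
grip_width: 0.2
```

```bash
python3 -m jog '[[[-0.008,0,-0.03],[0.005,0.015,-0.02],0],[[0,0,-0.04],[0,0,0],0],[[0,0,-0.04],[0,0,0],0],[[0,0,0],[0,0,0],0],[[0,0,0],[0,0,0],0]]'
```

```text
clock: 32.02
position: [0.5099, -0.1372, 0.077]
ee_rot: [0.703, 0.711, 0.004, 0.002]
ft_force: [-0.0, -1.1, 0.7]
grip_width: 0.194
```

```bash
python3 -m jog '[[[-0.003,-0.004,-0.02],[0,0,0],0],[[0,0,0],[0,0,0],0],[[0,0,-0.02],[0,0,0],0],[[0,0,0],[0,0,0],0]]';python3 snap.py w16 wrist
```

```text
clock: 32.52
position: [0.512, -0.1402, 0.0439]
ee_rot: [0.702, 0.712, 0.007, 0.006]
ft_force: [-1.0, -0.6, 0.1]
grip_width: 0.199
[ 0.513  -0.1405  0.0449] [0.702  0.7121 0.0081 0.0065] 0.19714632962367945
```

View pics/w16.png

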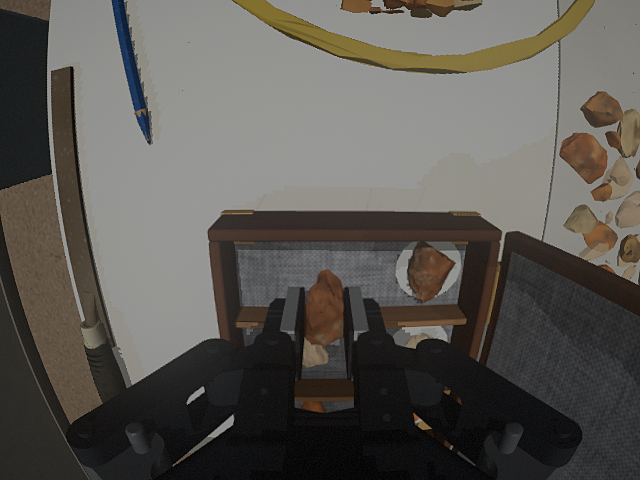

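```bash
python3 -m jog '[[[-0.005,-0.001,-0.015],[0,0.01,0],0],[[0,0,0],[0,0,0],0],[[-0.001,-0.001,-0.014],[0,0.01,0],0],[[0,0,0],[0,0,0],0]]'
```

```text
clock: 33.08
position: [0.508, -0.1425, 0.0162]
ee_rot: [0.702, 0.712, 0.002, -0.0]
ft_force: [-0.3, 0.2, 0.1]
grip_width: 0.198
```

```bash
python3 -m jog '[[[0,0.001,-0.009],[0,0,0],0],[[0,0,0],[0,0,0],0],[[0,0,-0.003],[0,0,0],0],[[0,0,0],[0,0,0],0]]'
```

```text
clock: 33.58
position: [0.508, -0.1416, 0.0033]
ee_rot: [0.702, 0.712, 0.001, -0.0]
ft_force: [0.5, 0.5, -0.1]
grip_width: 0.198
```

```bash
python3 -m jog '[[[0,0,0],[0,0,0],30],[[0,0,0],[0,0,0],42],[[0,0,0],[0,0,0],42],[[0,0,0],[0,0,0],42]]';python3 -m jog '[[[0,0,0.03],[0,0,0],42],[[0,0,0.04],[0,0,0],42],[[0,0,0.05],[0,0,0],42],[[0,0,0.05],[0,0,0],42],[[0,0,0],[0,0,0],42]]'; python3 snap.py w17 wrist
```

```text
clock: 34.08
position: [0.5084, -0.1417, 0.0038]
ee_rot: [0.702, 0.712, 0.002, 0.0]
ft_force: [0.1, -0.3, -0.5]
grip_width: 0.421
clock: 34.7
position: [0.5071, -0.1419, 0.1787]
ee_rot: [0.702, 0.712, 0.001, -0.0]
ft_force: [0.1, 0.9, -2.3]
grip_width: 0.418
[ 0.5061 -0.1414  0.1767] [ 7.021e-01  7.121e-01  4.000e-04 -1.400e-03] 0.4201718661476018
```

View pics/w17.png

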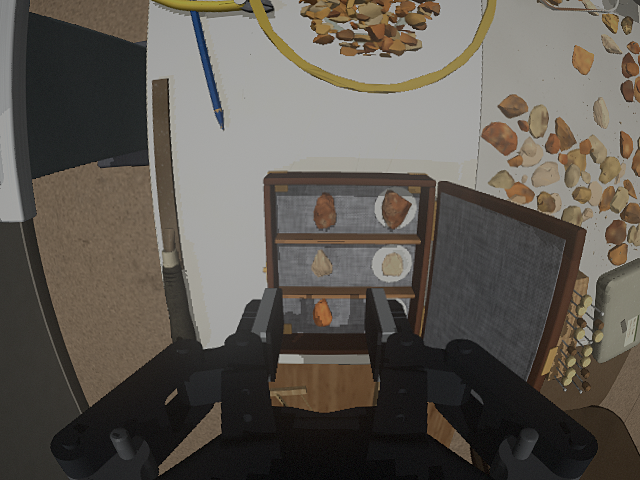

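All three lie in their lanes: brown (325,210), cream (322,263) and orange (322,312), each in front of its master. For the lid, I'll rise, turn the jaws along y, go behind the lid and push from its outer side.

```bash
python3 - <<'E'
from h import *
p,d,K,V=load("t3.npz");W=deproj(d,K,V)
for v in (152,154,156,158,160,165,170,175,180): print(v,W[v,425].round(3),W[v,440].round(3))
E
python3 -m jog '[[[0,0,0.06],[0,0,0],0],[[0,-0.02,0.03],[0,0,-0.17],0],[[0,-0.02,0],[0,0,-0.17],0],[[0,-0.02,0],[0,0,-0.17],0],[[0.03,0,0],[0,0,-0.17],0]]';python3 -m jog '[[[0.04,0,0],[0,0,-0.17],0],[[0.04,0,0],[0,0,-0.17],0],[[0.04,0,0],[0,0,-0.17],0],[[0.04,0,0],[0,0,-0.17],0],[[0.03,0,0],[0,0,-0.17],0]]'
```

```text
152 [ 0.696 -0.213  0.005] [ 0.695 -0.245  0.007]
154 [ 0.651 -0.181  0.169] [ 0.65 -0.21  0.17]
156 [ 0.645 -0.18   0.175] [ 0.645 -0.209  0.171]
158 [ 0.642 -0.181  0.17 ] [ 0.641 -0.209  0.173]
160 [ 0.639 -0.181  0.167] [ 0.639 -0.21   0.165]
165 [ 0.634 -0.185  0.148] [ 0.633 -0.213  0.149]
170 [ 0.628 -0.187  0.132] [ 0.628 -0.217  0.13 ]
175 [ 0.623 -0.191  0.108] [ 0.622 -0.221  0.109]
180 [ 0.616 -0.194  0.091] [ 0.616 -0.225  0.089]
clock: 35.38
position: [0.533, -0.2024, 0.2635]
ee_rot: [0.904, 0.428, -0.0, -0.005]
ft_force: [1.1, 1.0, -0.3]
grip_width: -0.001
clock: 36.0
position: [0.7273, -0.2016, 0.2529]
ee_rot: [1.0, 0.003, -0.002, -0.008]
ft_force: [-0.3, 0.3, -0.0]
grip_width: -0.0
```

```bash
python3 -m jog '[[[-0.01,0.006,-0.04],[0,0,0],0],[[0,0,-0.04],[0,0,0],0],[[0,0,-0.03],[0,0,0],0],[[0,0,0],[0,0,0],0],[[0,0,0],[0,0,0],0]]'; python3 snap.py s18 side
```

```text
clock: 36.62
position: [0.717, -0.1958, 0.1305]
ee_rot: [1.0, 0.002, -0.007, -0.007]
ft_force: [0.7, 0.2, 0.7]
grip_width: 0.001
[ 0.717  -0.1957  0.1304] [ 0.9999  0.0019 -0.0072 -0.0074] -0.0023722654564968747
```

View pics/s18.png

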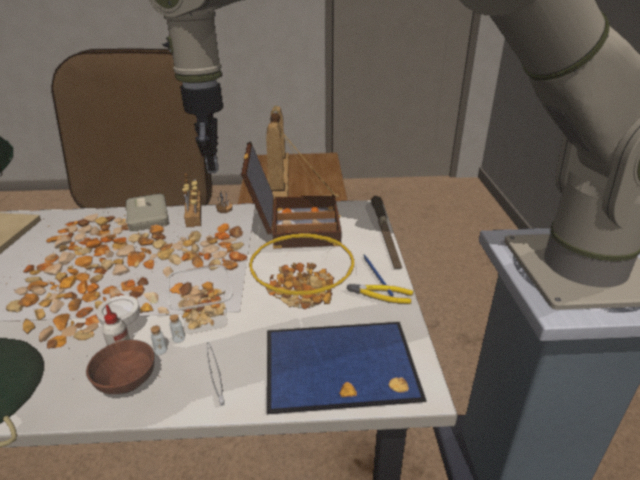

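The shut gripper is behind the lid, with its tip at (212,170) and the lid edge at (248,148). Pushing toward -x.

```bash
python3 -m jog '[[[-0.035,0,0.008],[0,0,0],0],[[-0.025,0,0.004],[0,0,0],0],[[-0.02,0,0.004],[0,0,0],0],[[-0.02,0,0.004],[0,0,0],0],[[0,0,0],[0,0,0],0]]'; python3 snap.py s19 side
```

```text
clock: 37.3
position: [0.6173, -0.1976, 0.1577]
ee_rot: [1.0, 0.002, -0.002, -0.007]
ft_force: [1.1, 0.0, -0.5]
grip_width: 0.001
[ 0.6181 -0.1972  0.1574] [ 1.      0.0022 -0.0016 -0.0068] 0.0011649381321893876
```

View pics/s19.png

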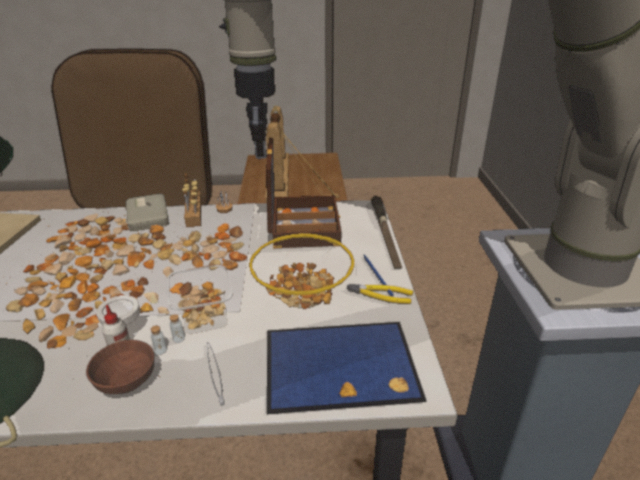

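The lid is upright now. Continuing over.

```bash
python3 -m jog '[[[-0.02,0.001,-0.004],[0,0,0],0],[[-0.02,0,-0.006],[0,0,0],0],[[-0.02,0,-0.01],[0,0,0],0],[[0,0,0],[0,0,0],0]]'; python3 snap.py s20 side
```

```text
clock: 37.85
position: [0.5619, -0.1962, 0.1393]
ee_rot: [1.0, 0.003, 0.001, -0.006]
ft_force: [0.2, 0.4, -0.5]
grip_width: -0.002
[ 0.563  -0.196   0.1398] [ 1.      0.0037  0.0019 -0.0056] -0.0001487137784098471
```

View pics/s20.png

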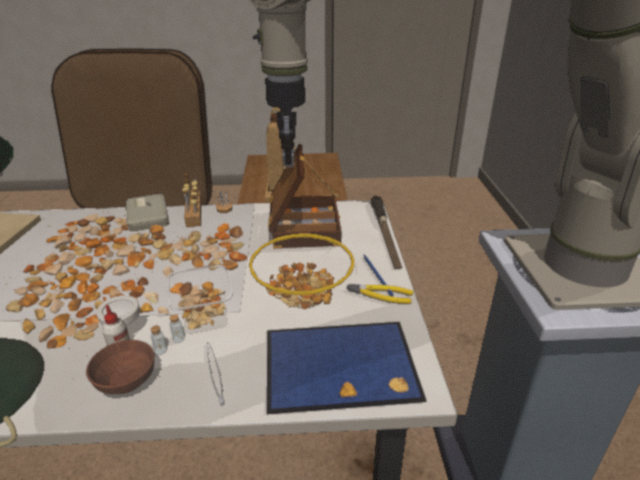

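```bash
python3 -m jog '[[[-0.02,0,-0.014],[0,0,0],0],[[-0.02,0,-0.02],[0,0,0],0],[[-0.01,0,-0.02],[0,0,0],0],[[-0.005,0,-0.015],[0,0,0],0],[[0,0,0],[0,0,0],0]]'; python3 snap.py s21 side
```

```text
clock: 38.52
position: [0.5148, -0.1964, 0.0725]
ee_rot: [1.0, 0.005, 0.006, -0.004]
ft_force: [-0.2, -0.5, 0.0]
grip_width: -0.001
[ 0.5155 -0.1966  0.0732] [ 1.      0.0055  0.0061 -0.0034] 0.0012292944556112097
```

View pics/s21.png

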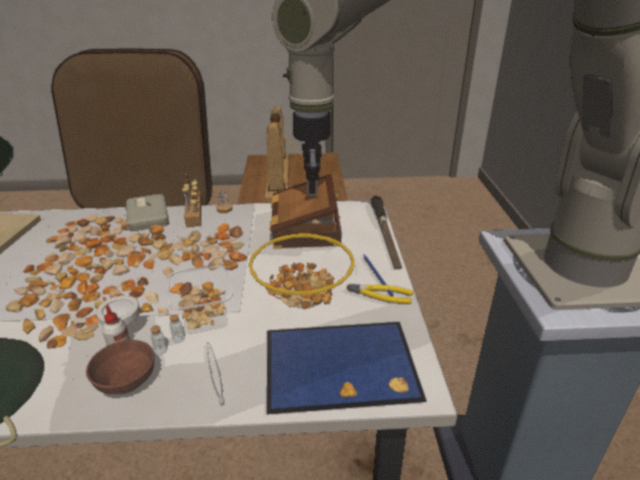

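```bash
python3 -m jog '[[[-0.006,0,-0.012],[0,0,0],0],[[-0.003,0,-0.01],[0,0,0],0],[[0,0,-0.008],[0,0,0],0],[[0,0,0],[0,0,0],0]]'; python3 -m jog '[[[0,0,-0.003],[0,0,0],0],[[0,0,-0.003],[0,0,0],0],[[0,0,0],[0,0,0],0]]'
```

```text
clock: 39.08
position: [0.5073, -0.1968, 0.0421]
ee_rot: [1.0, 0.006, 0.007, -0.003]
ft_force: [0.1, -0.5, -0.8]
grip_width: 0.003
clock: 39.45
position: [0.5081, -0.1972, 0.0391]
ee_rot: [1.0, 0.005, 0.007, -0.004]
ft_force: [0.0, 0.2, 0.2]
grip_width: 0.002
```

```bash
python3 -m jog '[[[0,0,-0.003],[0,0,0],0],[[0,0,0],[0,0,0],0]]'; python3 -m jog '[[[0,0,-0.003],[0,0,0],0],[[0,0,0],[0,0,0],0]]'; python3 snap.py s22 side;  python3 - <<'E'
from workcell import sensors
import cv2
print(sensors.get_obs()["tau"].round(2))
cv2.imwrite("pics/s22z.png",cv2.resize(cv2.imread("pics/s22.png")[150:270,240:380],None,fx=4,fy=4,interpolation=cv2.INTER_CUBIC))
E
```

```text
clock: 39.7
position: [0.5087, -0.1976, 0.0392]
ee_rot: [1.0, 0.005, 0.008, -0.006]
ft_force: [0.1, -0.4, 0.7]
grip_width: -0.002
clock: 39.95
position: [0.5094, -0.1979, 0.0392]
ee_rot: [1.0, 0.005, 0.009, -0.007]
ft_force: [-0.0, 0.1, -0.2]
grip_width: 0.0
[ 0.5095 -0.198   0.039 ] [ 0.9999  0.005   0.0092 -0.0067] 8.369091522577495e-05
[-1.100e-01 -4.441e+01  1.474e+01 -2.926e+01 -1.700e-01 -1.000e-01
  1.000e-02]
```

View pics/s22z.png

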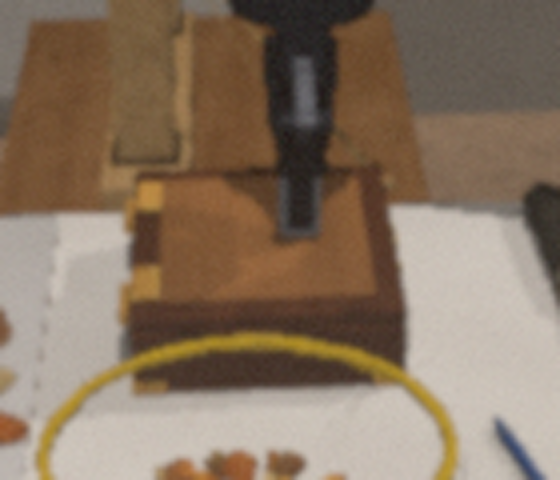

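The lid looks flat on the rim and the tip has stopped at about z = 0.0467, where the shut lid's top is expected. I'll press once more near the free edge, then back off and measure.

```bash
python3 -m jog '[[[0,0,0.015],[0,0,0],0],[[-0.03,0.002,0],[0,0,0],0],[[0,0,0],[0,0,0],0],[[0,0,-0.01],[0,0,0],0],[[0,0,0],[0,0,0],0]]';python3 -m jog '[[[0,0,-0.003],[0,0,0],0],[[0,0,-0.004],[0,0,0],0],[[0,0,0],[0,0,0],0]]';python3 -m jog '[[[0,0,-0.005],[0,0,0],0],[[0,0,0],[0,0,0],0]]'
```

```text
clock: 40.62
position: [0.481, -0.1961, 0.0461]
ee_rot: [1.0, 0.005, 0.011, -0.006]
ft_force: [-0.3, 0.9, -0.5]
grip_width: -0.002
clock: 41.0
position: [0.4817, -0.1965, 0.0389]
ee_rot: [1.0, 0.006, 0.01, -0.006]
ft_force: [-3.4, 1.1, 8.4]
grip_width: -0.005
clock: 41.25
position: [0.4821, -0.1967, 0.0388]
ee_rot: [1.0, 0.005, 0.01, -0.009]
ft_force: [-4.5, 4.0, 10.7]
grip_width: -0.001
```

Firm stop at 10 N. Retract and check.

```bash
python3 -m jog '[[[0,0,0.05],[0,0,0],0],[[0,0.0,0.06],[0,0,0],0],[[-0.01,0.04,0.06],[0,0,0],0],[[-0.01,0.05,0.03],[0,0,0],0],[[-0.01,0.05,0],[0,0,0],0]]'; python3 -m jog '[[[-0.01,0.05,0],[0,0,0],0],[[-0.01,0.05,0],[0,0,0],0],[[0,0,0],[0,0,0],0]]';python3 snap.py t23 top;python3 snap.py s23 side; python3 - <<'E'
from h import *
p,d,K,V=load("t23.npz");W=deproj(d,K,V)
m=np.zeros(d.shape,bool);m[190:265,380:470]=1
m&=(W[...,2]>.038)&(W[...,2]<.1);q=W[m];print(len(q),q.min(0),q.max(0))
A=np.c_[q[:,:2]-[.53,-.195],np.ones(len(q))];print("top plane",np.linalg.lstsq(A,q[:,2],rcond=None)[0])
p,d,K,V=load("s23.npz");W=deproj(d,K,V)
m=np.zeros(d.shape,bool);m[190:230,275:340]=1
m&=(W[...,2]>.038)&(W[...,2]<.1)&(W[...,0]>.47)&(W[...,0]<.59);q=W[m];A=np.c_[q[:,:2]-[.53,-.195],np.ones(len(q))];print("side plane",len(q),np.linalg.lstsq(A,q[:,2],rcond=None)[0])
E
```

```text
clock: 41.88
position: [0.4561, -0.0752, 0.2237]
ee_rot: [1.0, 0.002, 0.009, -0.009]
ft_force: [0.6, 1.0, -1.7]
grip_width: -0.002
clock: 42.25
position: [0.4347, 0.0321, 0.2248]
ee_rot: [1.0, 0.006, 0.011, -0.011]
ft_force: [0.3, -1.3, -0.1]
grip_width: 0.003
[0.4352 0.03   0.2248] [ 0.9999  0.0043  0.0108 -0.0112] -0.0005786980830127085
[0.4355 0.0286 0.2248] [ 0.9999  0.0031  0.0108 -0.0111] -0.005154598372362321
5398 [ 0.45648541 -0.28193326  0.03800298] [ 0.60412197 -0.1103299   0.05368305]
top plane [ 0.00138278 -0.00166597  0.0468012 ]
side plane 2081 [0.00027935 0.00110959 0.04325263]
```

View pics/t23.png

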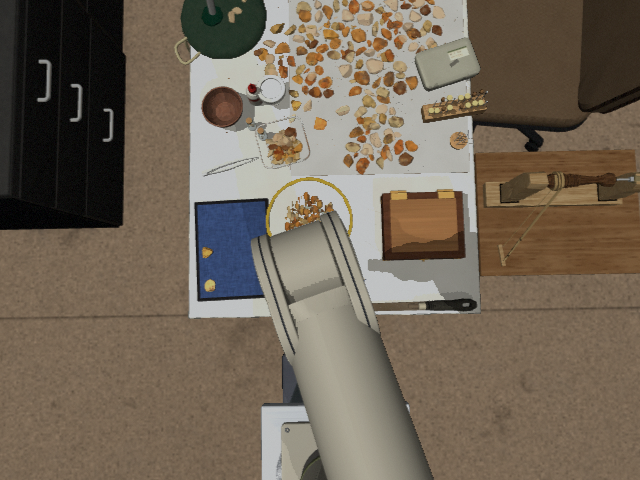

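View pics/s23.png

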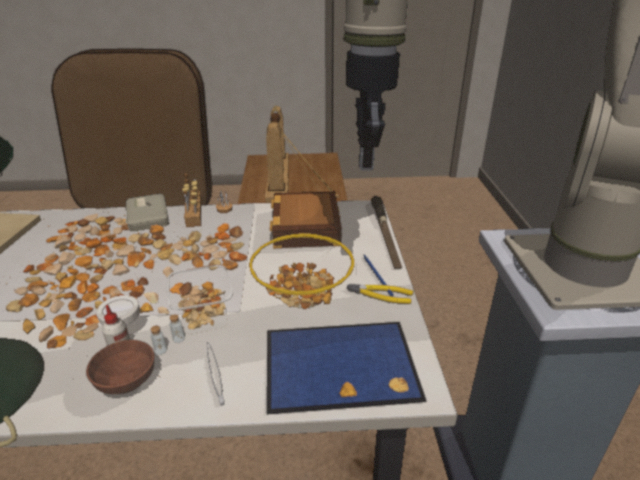

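The lid is flat (slope about 0.001 rad, top at z ≈ 0.046), the honey lumps are in place on the pad, and the arm is clear. I'll let it settle and hand in.

```bash
python3 -m jog '[[[0,0,0],[0,0,0],0],[[0,0,0],[0,0,0],0]]'; python3 -c "
from workcell import manip
print(manip.hand_in())"
```

```text
clock: 42.6
position: [0.436, 0.0264, 0.2247]
ee_rot: [1.0, 0.001, 0.011, -0.011]
ft_force: [-0.5, 0.6, 0.2]
grip_width: 0.001
the job is handed in; nothing more can be done
None
```

The three matching lumps are in their lanes, lying in the free space in front of their master stones, and the lid is shut. I handed the job in at about 42.6 s with the arm clear of everything; the hand-in reports no verdict.

**Last checks:**
- **Lumps:** A wrist picture taken before closing showed each of the three in the right lane, in front of its master. I could not see them again once the lid was shut.
- **Lid:** It met a firm stop at about 10 N. The depth readings show it flat, with a slope of about 0.001 rad. Its top reads 46.8 mm from the top camera and 43.3 mm from the side camera, against 46 mm expected.
- **Honey lumps:** Both still lie on the pad where they were.

**Disagreements and failures:**
- **Empty first grasp:** The first try at the orange lump closed on nothing. The fingertips are not 19 mm ahead of the TCP as stated. A touch on the pad put the shut tips about 7.5 mm behind the reported TCP, and I used that from then on.
- **Weak force readings:** The force sensor showed almost nothing during that touch and the first press on the lid, so I judged contact there by where the tool stopped.

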